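Scoop the large reference disc onto the analyser's stand

TASK

Load the larger of the two black-rimmed white reference discs onto the blue stand without the gripper touching it: with the flat scoop, push it up against the aluminium stop bar until it rides on the blade, lift it clear and lower it onto the two rails of the stand so that it lies flat, centred between the white marks. Then draw the scoop out from under it and leave it standing on its foot on the open desk, clear of the stand. Leave the smaller disc, the vial and the brass weight where they are.

Things in the scene. Friction and masses are not known exactly. Their poses are not given: they have to be found in the camera images.
- scoop: Flat steel scoop standing on the desk, loose, 0.22 kg. Origin: at its underside (desk level), below the middle of the handle; x axis forward along the blade, z up. Blade 32 mm wide, 2.5 mm thick, lies flat on the desk, straight front edge 94 mm ahead of the origin. Foot plate behind the handle: 60 mm wide, x from -39 to -5 mm, 6 mm thick.
- scoop_grip (a point): Middle of the grip zone of the scoop's upright orange handle, 78 mm above the scoop's origin. The handle is a block 24 mm along the scoop's x, 30 mm wide, top at 104 mm; grip it across the 24 mm (one finger in front, one behind). Its front face, 12 mm ahead of the origin, is the rear stop for a disc on the blade.
- scoop_tip (a point): Middle of the blade's front edge, at its underside: 94 mm along the scoop's x axis from its origin.
- disc_large: The disc to load: white face, black rim, 80 mm diameter, 14 mm thick, 0.11 to 0.18 kg, loose on the desk in front of (-y of) the stop bar, nearer or farther than the small disc, 10 to 30 mm away from the bar. Origin: centre of the underside. Lower edge bevelled (flat underside 62 mm across; bevel 9 mm in, 6 mm up), so the blade slides in under it once the disc is backed by the bar.
- disc_small: The look-alike: white face, black rim, 66 mm diameter, 14 mm thick, loose beside the large disc in front of the stop bar (centres about 85 mm apart). Stays where it is. Origin: centre of the underside.
- stop: Aluminium stop bar, fixed to the desk: 190 mm long along its x axis, 12 mm thick along its y axis, 30 mm high. Origin: middle of its underside. Its -y face (6 mm from the origin), towards which the discs lie, is the wall to push against, moving about in its +y direction.
- stand: Blue stand, fixed: a channel 84 mm long (its x axis, +x away from the robot), 110 mm wide, open at both ends. Base plate 5 mm thick; two rails along x, gap between them 44 mm (22 mm either side of the middle), black rail tops 40 mm above the desk; outer lips 47 mm high, 94 mm apart inside. White marks on the lips show the middle of its length. Origin: centre of underside.
- stand_seat (a point): Middle of the stand at the height of the rail tops (40 mm): where the centre of the disc's underside belongs. The blade, carrying the disc, is lowered through the gap so that the disc stays on the rails, then drawn out at the near (-x) end; handle and foot of the scoop stay outside that end.
- vial_3: Bystander: sample vial with red cap, 24 mm in diameter, 53 mm high, standing behind (+y of) the stop bar. Origin: centre of its underside.
- weight_100: Bystander: brass weight, 22 mm in diameter, 34 mm high, standing behind (+y of) the stop bar. Origin: centre of its underside.
- bench_analyser_xt: The white analyser, a fixed box standing behind the work: an obstacle for the loaded blade. Origin: centre of its underside; its front (with drawer handle) is 180 mm from the origin towards the robot, its sides 180 mm to the left and right; 120 mm high at the front, rising to 205 mm. Turn the scoop over the open desk in front of it or to its right.

How it is judged:
By the outcome, as a careful person would: the job done as asked, in the order asked, and still so for the second after the job is handed in, with the robot touching nothing.
It also fails if it takes over 58 s, if anything falls off the work surface, if the arm or the gripper's body presses on something with over 40 N, if the wrist force passes 120 N, or if a joint passes its speed limit or range.

ROBOT

A 7-joint arm with a two-finger parallel gripper is mounted at the origin on a cart in front of the work surface, level with it; the furniture and walls round the work are solid. World frame = base frame: x ahead of the robot, y to its left, z up, the work surface at z = 0. Lengths are in m, angles in rad, forces in N, time in s.
With the tool pointing down it reaches from about 0.425 to 0.925 m from the base axis. Payload 6.8 kg.
Tool frame: the origin (TCP) lies midway between the tips of the shut fingers; the grasp point (between the pads) lies 19 mm behind it; z points along the fingers, y is the direction in which the jaws open and shut (so a half turn about z gives the same grasp; the last joint's range is limited). The gripper opens to 85 mm and grips with 20 to 120 N. Pads are 22 mm wide; open, the fingers measure 114 mm over their backs; the gripper's body (76 mm by 85 mm) begins 54 mm behind the grasp point. The pads swing forward as they close: fully open they stand 13 mm farther back than shut.
Start: joints at [-0.108, 0.477, 0.022, 1.555, -0.011, 1.109, -0.083], TCP at [0.675, 0, 0.231] pointing down, gripper open.
Joint ranges: [-2.96, 2.96], [-0.34, 2.1], [-1.41, 1.46], [0.24, 2.44], [-1.37, 4.51], [0.17, 1.92], [-2.96, 2.96]. Speed limits (rad/s): [2.39, 2.39, 3.14, 3.14, 3.14, 3.14, 3.14].

INTERFACE

Orientations are given as a rotation vector (axis times angle).
In Python, from plant import env, viewer gives the robot as it stands.
- The arm moves only by the tool send_rows, never from a script. Its argument "plan" is a list of rows, each a list of 3 entries, a list of its own where there are three numbers: the shift along the tool's x, y, z in units of 10 cm (1.0 is 10 cm), then the turn, a rotation vector about the tool's x, y, z in units of 360 degrees (1.0 is 360 degrees), then the gripper command: -1 is shut, 1 is fully open, values between are in proportion. In form: [[[dx, dy, dz], [ax, ay, az], hand], ...]. A call has 1 to 20 rows; each row is the pose to reach, as a shift and turn from the pose commanded when the call began, along the tool's axes at that moment, turning the shorter way round; what a row does not reach only later rows make up. A row lasts 1/12 s, in which the tool goes at most 41.7 mm and 7.16 degrees, less where a joint would pass 70% of its speed; a pose out of reach is approached as far as the arm can. A call with a number of a shift or a turn outside -1 to 1 is refused whole. A call with a gripper value outside its range is refused whole. The fingers move at their own pace and stop on an object; the grip force is fixed at half the most. Time passes only in rows, so rows that repeat a pose let the fingers close. It gives the time, the measured TCP pose, the force and the opening at its end, in the units of the state.
- env.state(): the state, without advancing time (a new reading comes with each control period).
- viewer.read_camera(name): name is "scene" or "side" or "wrist"; returns the picture (420x560x3 uint8, blue, green, red); there is no depth.
- viewer.get_calibration(name): a dict with "fx", "fy", "cx", "cy" (pixels), "R" (3x3) and "t" (3): a world point X has camera coordinates R X + t; the wrist camera has in their place "hand_eye" (4x4, takes a point from camera to tool coordinates, whose origin is the TCP and whose axes are the flange's). Camera axes: x right, y down, z forward; pixel columns grow to the right and rows downward; lengths in m; the calibration is good to about 2 mm. A picture is of the moment at which its call begins: read the wrist's pose just before it. get_calibration takes no time and is no camera call.
- env.job_done(): hands the job in, once; it reports no verdict.
The state is a dict: "time_s": time; "joint_pos": joint angles; "qd": joint speeds; "tau": joint torques, N m; "tool_pos": TCP position; "tool_rot": TCP orientation; "contact_force": force on the tool from outside, world axes, zero at the start; "ft_torque": the same for the moment, N m; "width": finger opening in m.
Only numpy, scipy, OpenCV 4.12 (cv2) and the standard library are available. Lean on these libraries where they do the work, as an engineer would, in place of code of your own. Each camera call takes 0.05 s, during which the arm holds its last target.

## Working session

There is one attempt and no reset: what is moved stays moved. The work goes in short steps, Python scripts to look and compute and a tool call to move; the robot and the scene stay as the last step left them, time stands still between calls to the robot, and variables do not carry over. Pictures are saved under pics/ and viewed, and the job is handed in when it is done.

Besides the shell and the picture viewer there is one more tool, called by a JSON object that holds its "api" and its "payload", one argument or row to a line. send_rows: Moves the arm, as the interface text tells. Shifts and turns lie within -1 to 1; 1 stands for 10 cm of shift or 360 degrees of turn. Its arguments: {"type":"object","properties":{"plan":{"type":"array"}},"required":["plan"]}

```bash
ls; mkdir -p pics
python3 - <<'E'
from plant import env, viewer
import cv2
print(env.state())
for n in ["scene","side","wrist"]:
    print(n,viewer.get_calibration(n))
    cv2.imwrite(f"pics/{n}0.png",viewer.read_camera(n))
E
```

```text
pics
{'time_s': 0.0, 'joint_pos': array([-0.10813353,  0.47779969,  0.0223596 ,  1.55647962, -0.01149193,
        1.10929718, -0.08311858]), 'qd': array([ 5.12450030e-04, -1.66388622e-03,  6.49297820e-05, -1.08463406e-03,
       -2.16203198e-03, -3.29251105e-04, -4.35647513e-05]), 'tau': array([-5.45967814e-04, -5.96443820e+01,  1.60769675e+00, -2.81194621e+01,
        1.24063640e-02,  9.39900521e-03,  2.20753498e-05]), 'tool_pos': array([ 6.74393696e-01, -8.49399977e-06,  2.30314490e-01]), 'tool_rot': array([-2.22056918, -2.22061851,  0.00222465]), 'contact_force': array([ 0.2572938 , -0.59936909,  0.43235581]), 'ft_torque': array([-0.004423  ,  0.04490828,  0.01745591]), 'width': 0.08554749682559105}
scene {'fx': 459.0210014107129, 'fy': 459.0210014107129, 'cx': 280.6977570647012, 'cy': 214.19803699382618, 'R': array([[-0.58171485, -0.81335021,  0.00832261],
       [-0.53258292,  0.37313423, -0.75968828],
       [ 0.61478717, -0.44635444, -0.65023415]]), 't': array([0.44391817, 0.33446544, 0.58073736])}
side {'fx': 519.4144883263756, 'fy': 519.4144883263756, 'cx': 281.1145582967079, 'cy': 204.95194771286512, 'R': array([[ 0.99879565,  0.04370214, -0.02230187],
       [ 0.01155219, -0.65123988, -0.758784  ],
       [-0.04768436,  0.75761253, -0.65096041]]), 't': array([-0.56741002,  0.13348593,  1.00695914])}
wrist {'fx': 349.60225740586407, 'fy': 349.60225740586407, 'cx': 279.4694953629482, 'cy': 209.52166531900224, 'hand_eye': array([[-6.37053979e-04, -9.66144716e-01, -2.57999965e-01,
         6.45358733e-02],
       [ 9.99999430e-01, -3.94537410e-04, -9.91757433e-04,
        -9.52656119e-04],
       [ 8.56390565e-04, -2.58000450e-01,  9.66144417e-01,
        -1.41573673e-01],
       [ 0.00000000e+00,  0.00000000e+00,  0.00000000e+00,
         1.00000000e+00]])}
```

View pics/scene0.png

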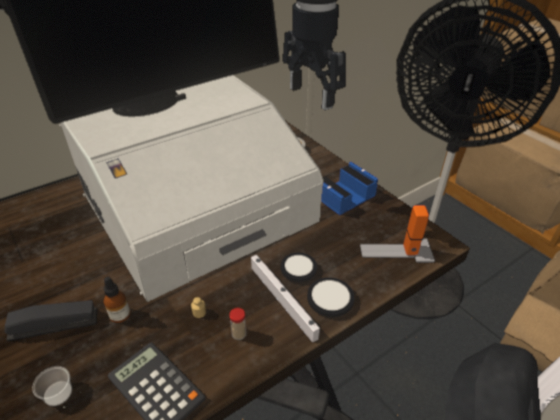

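View pics/side0.png

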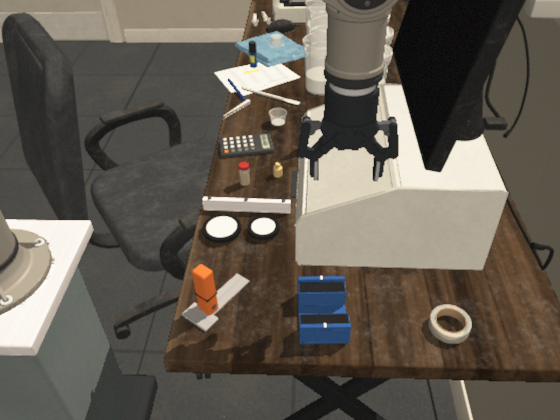

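View pics/wrist0.png

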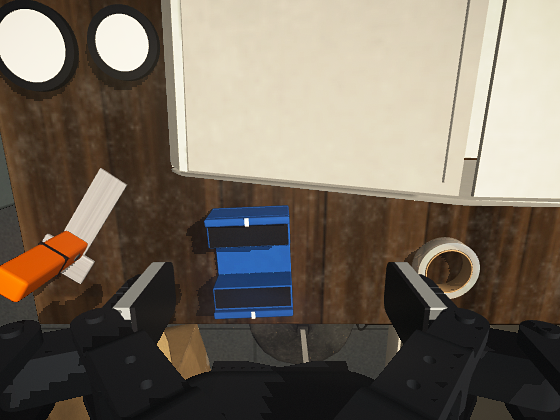

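```bash
cat > h.py <<'E'
import numpy as np, cv2
from scipy.spatial.transform import Rotation as Ro
from plant import env, viewer
C={n:viewer.get_calibration(n) for n in ["scene","side","wrist"]}
def pose(s=None):
    s=s or env.state()
    T=np.eye(4);T[:3,:3]=Ro.from_rotvec(s["tool_rot"]).as_matrix();T[:3,3]=s["tool_pos"];return T
def cam(n,T=None):
    c=C[n];K=np.array([[c["fx"],0,c["cx"]],[0,c["fy"],c["cy"]],[0,0,1]])
    if n=="wrist":
        M=np.linalg.inv(T@c["hand_eye"]);return K,M[:3,:3],M[:3,3]
    return K,np.array(c["R"]),np.array(c["t"])
def back(n,uv,z,T=None):
    K,R,t=cam(n,T);uv=np.atleast_2d(np.array(uv,float))
    d=(np.linalg.inv(K)@np.c_[uv,np.ones(len(uv))].T).T@R
    o=-R.T@t
    return o+d*((z-o[2])/d[:,2])[:,None]
def proj(n,X,T=None):
    K,R,t=cam(n,T);X=np.atleast_2d(X);p=(K@(R@X.T+t[:,None])).T
    return p[:,:2]/p[:,2:]
def zoom(im,x0,y0,x1,y1,k,f):
    cv2.imwrite(f,cv2.resize(im[y0:y1,x0:x1],None,fx=k,fy=k,interpolation=cv2.INTER_CUBIC))
E
python3 - <<'E'
from h import *
T=pose();np.save("T0.npy",T)
w=cv2.imread("pics/wrist0.png");s=cv2.imread("pics/side0.png");sc=cv2.imread("pics/scene0.png")
def ell(im,x0,y0,x1,y1,thr=150):
    g=cv2.cvtColor(im,cv2.COLOR_BGR2GRAY)[y0:y1,x0:x1]
    m=(g>thr).astype(np.uint8);cs,_=cv2.findContours(m,cv2.RETR_EXTERNAL,cv2.CHAIN_APPROX_NONE)
    c=max(cs,key=cv2.contourArea)+np.array([x0,y0]);return cv2.fitEllipse(c),c[:,0]
for n,im,bs,TT in (("wrist",w,[(0,0,75,95),(85,5,160,85)],T),("side",s,[(203,213,240,242),(248,215,280,238)],None),("scene",sc,[(306,278,356,314),(282,252,316,280)],None)):
    for b in bs:
        e,c=ell(im,*b);P=back(n,c,0.014,TT)[:,:2]
        (x,y),r=cv2.minEnclosingCircle(P.astype(np.float32))
        print(n,b,np.round(e[0],1),"centre",round(x,4),round(y,4),"r",round(r,4), "mean",P.mean(0).round(4))
zoom(w,180,190,310,330,5,"pics/zstandw.png")
zoom(w,0,160,140,310,5,"pics/zscoopw.png")
zoom(s,170,180,360,350,4,"pics/zside.png")
E
```

```text
wrist (0, 0, 75, 95) [31.2 45.4] centre 0.4383 0.1283 r 0.0321 mean [0.4384 0.1288]
wrist (85, 5, 160, 85) [121.5  42.1] centre 0.5244 0.1315 r 0.0253 mean [0.5244 0.1317]
side (203, 213, 240, 242) [221.1 226.4] centre 0.4386 0.1292 r 0.0327 mean [0.4383 0.1287]
side (248, 215, 280, 238) [262.8 225.9] centre 0.5244 0.1321 r 0.026 mean [0.5247 0.132 ]
scene (306, 278, 356, 314) [330.4 294.9] centre 0.4395 0.1271 r 0.0321 mean [0.4393 0.1275]
scene (282, 252, 316, 280) [298.3 265.1] centre 0.5262 0.1303 r 0.0252 mean [0.526  0.1304]
```

View pics/zstandw.png

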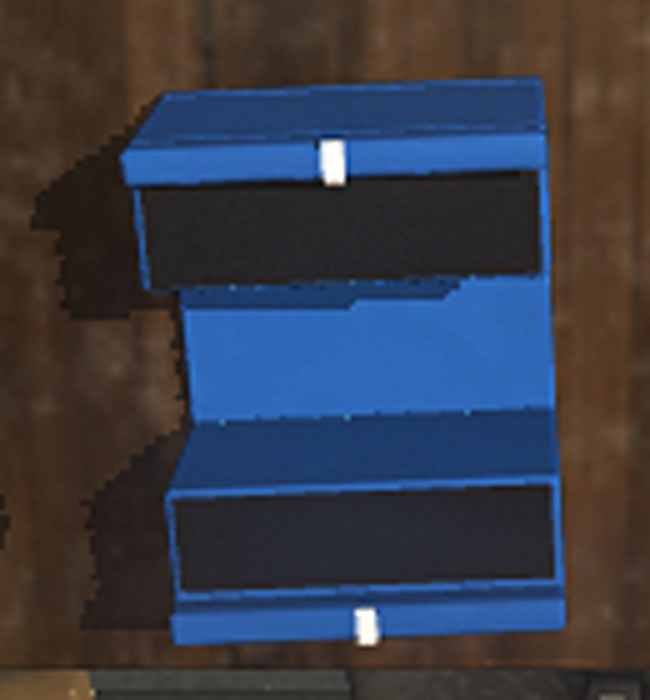

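View pics/zscoopw.png

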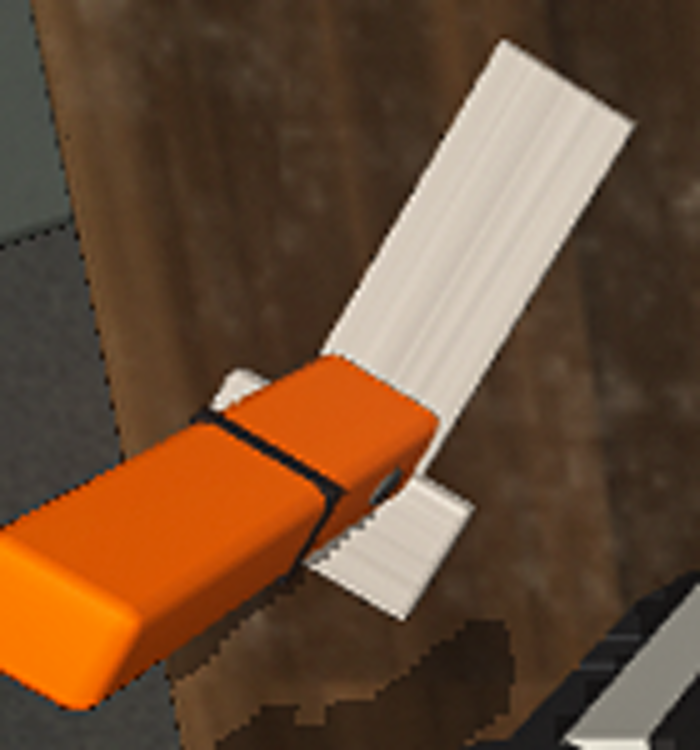

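View pics/zside.png

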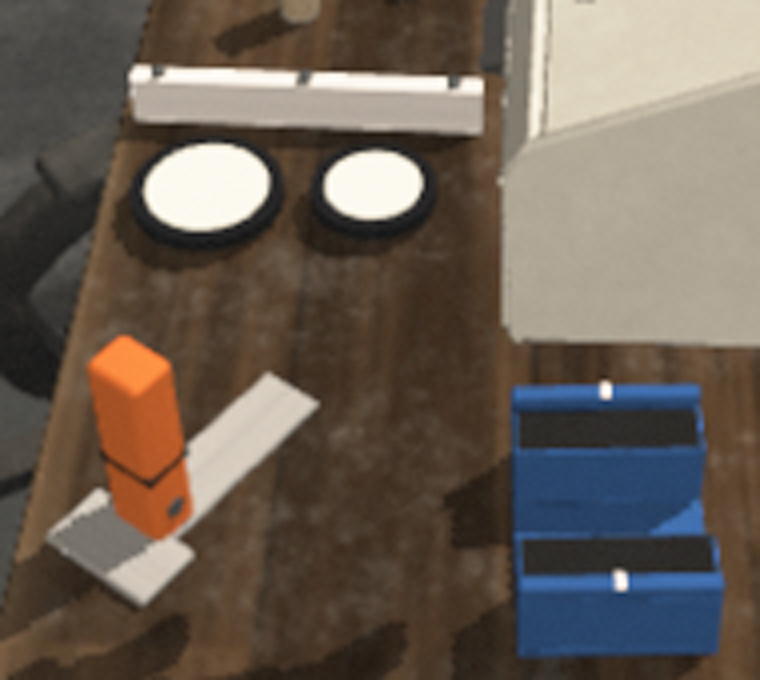

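Run:
```python
from h import *
T=np.load("T0.npy")
p=lambda *a:np.round(back(*a)[:,:2],4).tolist()
zw=lambda L:[(x/5,y/5+160) for x,y in L]
st=lambda L:[(x/5+180,y/5+190) for x,y in L]
sd=lambda L:[(x/4+170,y/4+180) for x,y in L]
print("blade wrist L,R",p("wrist",zw([(503,38),(635,122)]),.0025,T))
print("blade side",p("side",sd([(270,372),(320,404)]),.0025))
print("foot wrist",p("wrist",zw([(472,512),(405,620)]),.006,T))
print("foot side",p("side",sd([(195,555),(140,606),(45,538)]),.006))
print("htop wrist",p("wrist",zw([(135,610)]),.104,T))
print("htop side (back,right,left,front)",p("side",sd([(92,370),(135,380),(172,358),(122,336)]),.104))
print("marks w",p("wrist",st([(333,162),(367,627)]),.047,T))
print("marks s",p("side",sd([(606,390),(621,580)]),.047))
print("rail upper w",p("wrist",st([(148,291),(541,272),(170,493),(557,478)]),.040,T))
print("rail s inner",p("side",sd([(520,449),(697,446),(524,540),(713,537)]),.040))
print("lip outer w",p("wrist",st([(165,92),(541,78),(172,643),(565,626)]),.047,T))
print("stop bottom s",p("side",sd([(133,122),(478,134)]),.0))
print("stop topfront s",p("side",sd([(133,84),(482,94)]),.03))
print("analyser corner s",p("side",sd([(508,335)]),.0),p("wrist",[(175,170)],.12,T),p("wrist",[(175,170)],.0,T))
sc=cv2.imread("pics/scene0.png"); zoom(sc,240,140,440,345,3.7,"pics/zscene.png")
```

```text
blade wrist L,R [[0.483, 0.0119], [0.509, -0.0063]]
blade side [[0.4844, 0.0113], [0.51, -0.0081]]
foot wrist [[0.4635, -0.0952], [0.4444, -0.122]]
foot side [[0.4636, -0.0987], [0.4437, -0.1258], [0.3961, -0.0913]]
htop wrist [[0.4605, -0.0703]]
htop side (back,right,left,front) [[0.4281, -0.08], [0.4469, -0.085], [0.4604, -0.0726], [0.4375, -0.0607]]
marks w [[0.641, -0.0353], [0.6456, -0.1371]]
marks s [[0.6422, -0.0355], [0.6467, -0.137]]
rail upper w [[0.6021, -0.0648], [0.6818, -0.0607], [0.6044, -0.1099], [0.6854, -0.1064]]
rail s inner [[0.6047, -0.0641], [0.6815, -0.0605], [0.6071, -0.1128], [0.6858, -0.1091]]
lip outer w [[0.609, -0.0212], [0.6814, -0.0184], [0.6046, -0.1409], [0.6871, -0.1369]]
stop bottom s [[0.3893, 0.1933], [0.578, 0.1869]]
stop topfront s [[0.3935, 0.19], [0.5806, 0.185]]
analyser corner s [[0.5972, 0.0402]] [[0.5974, 0.0268]] [[0.5611, 0.0089]]
```

View pics/zscene.png

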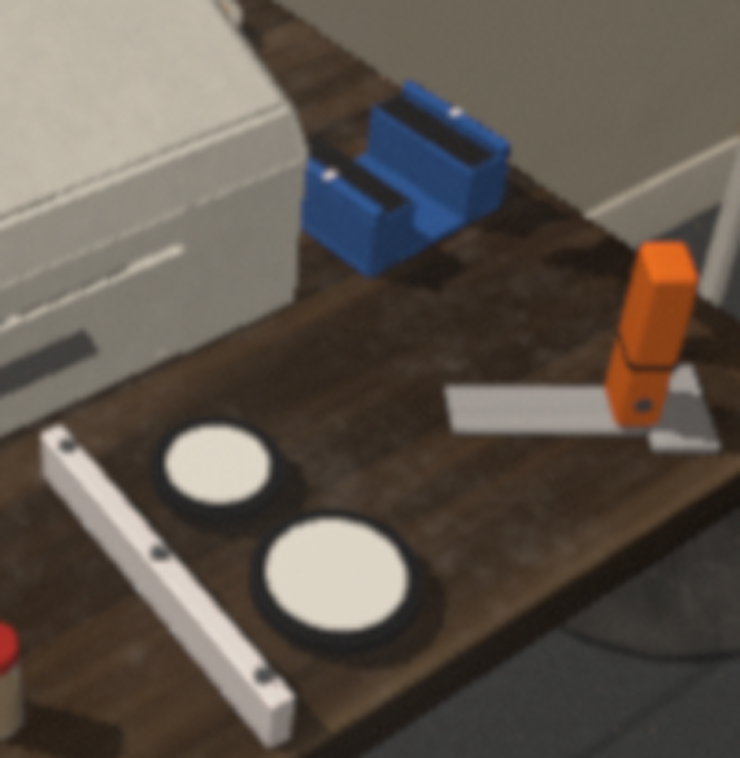

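{"api": "send_rows", "payload": {
  "plan": [
    [[-0.05,-0.1,0],[0,0,0],1],
    [[-0.15,-0.3,0],[0,0,0],1],
    [[-0.27,-0.55,0],[0,0,0],1],
    [[-0.4,-0.8,0],[0,0,0],1],
    [[-0.5,-1.0,0],[0,0,0],1]
  ]
}}

```text
time_s: 0.57
tool_pos: [0.573, -0.0511, 0.2308]
tool_rot: [-2.222, -2.22, 0.002]
contact_force: [-0.6, -0.2, 0.8]
width: 0.0852
```

{"api": "send_rows", "payload": {
  "plan": [
    [[-0.04,-0.25,0],[0,0,-0.01],1],
    [[-0.1,-0.5,0.05],[0,0,-0.025],1],
    [[-0.16,-0.75,0.1],[0,0,-0.04],1],
    [[-0.2,-0.9,0.16],[0,0,-0.055],1],
    [[-0.23,-1.0,0.2],[0,0,-0.07],1],
    [[-0.23,-1.0,0.2],[0,0,-0.07],1]
  ]
}}

```text
time_s: 1.07
tool_pos: [0.4721, -0.0739, 0.2104]
tool_rot: [-1.68, -2.652, 0.003]
contact_force: [0.3, -1.0, 0.2]
width: 0.0851
```

```bash
cat >> h.py <<'E'
def go(goal,yaw,cmd=None):
    """needed shift in tool units (10cm) and az (rev) from measured pose; yaw = yaw of tool y"""
    T=pose() if cmd is None else cmd
    sh=T[:3,:3].T@(np.array(goal)-T[:3,3])/.1
    y=np.degrees(np.arctan2(T[1,1],T[0,1]))
    print("tcp",T[:3,3].round(4),"yaw",round(y,2),"tiltz",T[:3,2].round(4),"shift",sh.round(3),"az",round(-(yaw-y)/360,4))
E
python3 -c "
from h import *
go([.4415,-.0735,.057],54.3); print(env.state()['time_s'],env.state()['contact_force'],env.state()['joint_pos'].round(2))"
```

```text
tcp [ 0.4721 -0.0739  0.2104] yaw 25.29 tiltz [-3.e-03 -2.e-04 -1.e+00] shift [ 0.133 -0.271  1.535] az -0.0806
1.0667 [ 0.27158167 -0.95388645  0.21459487] [ 0.06  0.18 -0.03  2.03  0.01  0.93  0.46]
```

{"api": "send_rows", "payload": {
  "plan": [
    [[0.03,-0.05,0.1],[0,0,-0.015],1],
    [[0.06,-0.12,0.2],[0,0,-0.032],1],
    [[0.1,-0.2,0.3],[0,0,-0.05],1],
    [[0.125,-0.25,0.4],[0,0,-0.067],1],
    [[0.133,-0.27,0.5],[0,0,-0.0806],1],
    [[0.133,-0.271,0.55],[0,0,-0.0806],1],
    [[0.133,-0.271,0.55],[0,0,-0.0806],1]
  ]
}}

```text
time_s: 1.65
tool_pos: [0.4449, -0.0723, 0.1555]
tool_rot: [-0.971, -2.986, 0.0]
contact_force: [-0.3, 1.1, 1.2]
width: 0.0852
```

Run:
```python
from h import *
go([.4415,-.0735,.057],54.3)
T=pose();w=viewer.read_camera("wrist");cv2.imwrite("pics/w1.png",w)
f=np.array([np.cos(np.radians(54.3)),np.sin(np.radians(54.3))]);l=np.array([-f[1],f[0]]);o=np.array([.4415,-.0735])
X=[np.r_[o+a*f+b*l,z] for a,b,z in [(.094,.016,.0025),(.094,-.016,.0025),(.012,.015,.104),(.012,-.015,.104),(-.012,-.015,.104),(-.012,.015,.104),(-.005,.03,.006),(-.039,.03,.006),(-.005,-.03,.006)]]
for u in proj("wrist",X,T):
    if abs(u).max()<900: cv2.circle(w,tuple(int(v) for v in u.round()),3,(0,255,0),1)
cv2.imwrite("pics/w1o.png",w)
```

```text
tcp [ 0.4449 -0.0723  0.1555] yaw 53.97 tiltz [-1.4e-03  3.0e-04 -1.0e+00] shift [ 0.019 -0.029  0.986] az -0.0009
```

View pics/w1o.png

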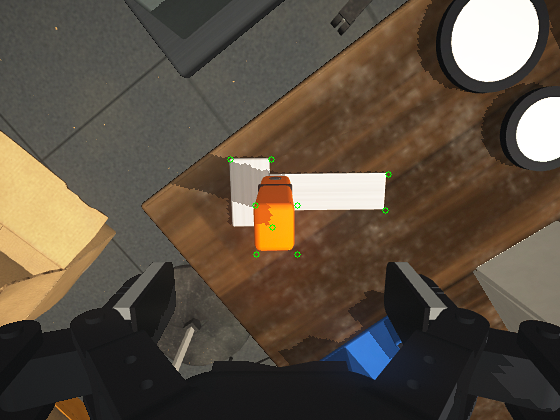

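{"api": "send_rows", "payload": {
  "plan": [
    [[0.02,-0.035,0.15],[0,0,-0.001],1],
    [[0.02,-0.035,0.35],[0,0,-0.001],1],
    [[0.02,-0.035,0.55],[0,0,-0.001],1],
    [[0.02,-0.035,0.75],[0,0,-0.001],1],
    [[0.02,-0.035,0.9],[0,0,-0.001],1],
    [[0.02,-0.035,0.98],[0,0,-0.001],1],
    [[0.02,-0.035,0.98],[0,0,-0.001],1]
  ]
}}

```text
time_s: 2.28
tool_pos: [0.4411, -0.074, 0.0574]
tool_rot: [-0.958, -2.99, 0.001]
contact_force: [0.1, 1.0, -0.8]
width: 0.0852
```

```bash
python3 -c "
from h import *
go([.441,-.074,.057],54.3); print(env.state()['contact_force'])"
```

```text
tcp [ 0.4411 -0.074   0.0574] yaw 54.47 tiltz [-1.8e-03  1.0e-04 -1.0e+00] shift [ 0.001 -0.     0.004] az 0.0005
[ 0.08814999  1.03368272 -0.7505798 ]
```

Well placed; close the fingers.

{"api": "send_rows", "payload": {
  "plan": [
    [[0,0,0],[0,0,0],-1],
    [[0,0,0],[0,0,0],-1],
    [[0,0,0],[0,0,0],-1],
    [[0,0,0],[0,0,0],-1],
    [[0,0,0],[0,0,0],-1],
    [[0,0,0],[0,0,0],-1],
    [[0,0,0],[0,0,0],-1],
    [[0,0,0],[0,0,0],-1],
    [[0,0,0],[0,0,0],-1],
    [[0,0,0],[0,0,0],-1]
  ]
}}

```text
time_s: 3.12
tool_pos: [0.4419, -0.0741, 0.059]
tool_rot: [0.956, 2.991, 0.001]
contact_force: [-0.5, 0.2, 6.8]
width: 0.0235
```

```bash
python3 -c "
from h import *
go([.434,-.03,.057],88.2); print(env.state()['contact_force'],env.state()['width'])
cv2.imwrite('pics/w2.png',viewer.read_camera('wrist'))
cv2.imwrite('pics/s2.png',viewer.read_camera('side'))"
```

```text
tcp [ 0.4419 -0.0741  0.059 ] yaw 54.57 tiltz [ 0.0014 -0.     -1.    ] shift [0.32  0.314 0.02 ] az -0.0934
[-0.53456057  0.23779697  6.83830675] 0.023455006466429614
```

View pics/w2.png

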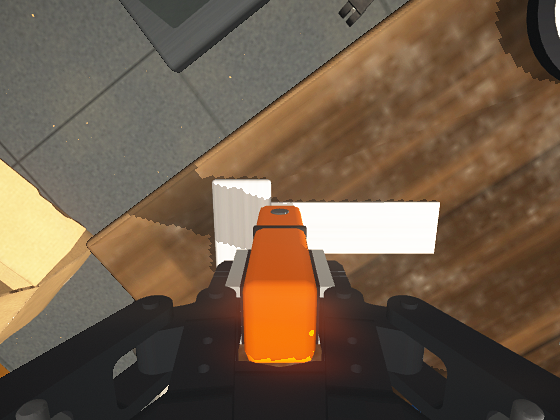

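View pics/s2.png

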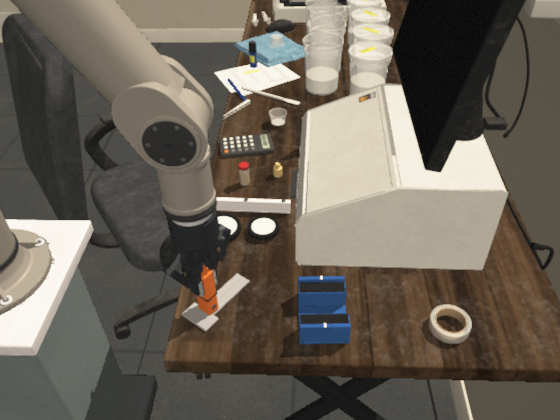

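{"api": "send_rows", "payload": {
  "plan": [
    [[0,0,-0.08],[0,0,0],-1],
    [[0,0,-0.17],[0,0,0],-1],
    [[0.05,0.05,-0.2],[0,0,-0.01],-1],
    [[0.12,0.12,-0.2],[0,0,-0.03],-1],
    [[0.2,0.2,-0.2],[0,0,-0.05],-1],
    [[0.27,0.27,-0.2],[0,0,-0.07],-1],
    [[0.32,0.314,-0.2],[0,0,-0.085],-1],
    [[0.32,0.314,-0.2],[0,0,-0.0932],-1],
    [[0.32,0.314,-0.2],[0,0,-0.0932],-1]
  ]
}}

```text
time_s: 3.97
tool_pos: [0.4331, -0.0298, 0.0789]
tool_rot: [0.048, 3.141, -0.0]
contact_force: [0.5, 0.3, -3.3]
width: 0.0235
```

Run:
```python
from h import *
go([.434,-.03,.059],88.3); print(env.state()['contact_force'])
T=pose();w=viewer.read_camera("wrist");cv2.imwrite('pics/w3.png',w)
s=viewer.read_camera("side");zoom(s,160,170,360,350,4,'pics/s3.png')
print("proj tcp",proj("side",T[:3,3]))
sc=viewer.read_camera("scene");zoom(sc,240,140,440,345,3.7,'pics/c3.png')
# stop top-front edge in scene: 
pp=[(62/3.7+240,427/3.7+140),(293/3.7+240,690/3.7+140)]
print(back("scene",pp,.03))
```

```text
tcp [ 0.4331 -0.0298  0.0789] yaw 88.27 tiltz [ 2.e-04 -1.e-04 -1.e+00] shift [-0.009 -0.002  0.199] az -0.0001
[ 0.53555119  0.25981303 -3.33631222]
proj tcp [[202.62759546 260.76205212]]
[[0.57622909 0.18731763 0.03      ]
 [0.3912506  0.19246686 0.03      ]]
```

View pics/w3.png

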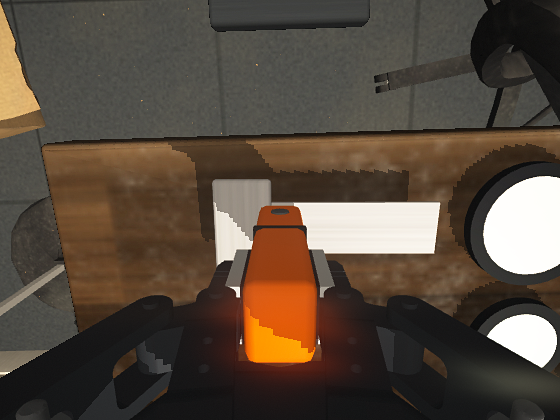

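View pics/s3.png

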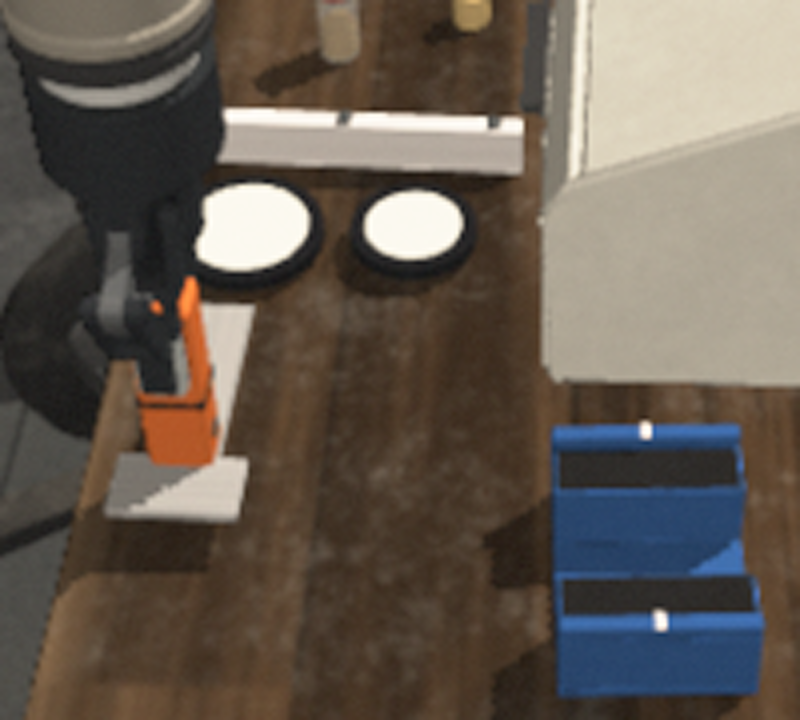

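View pics/c3.png

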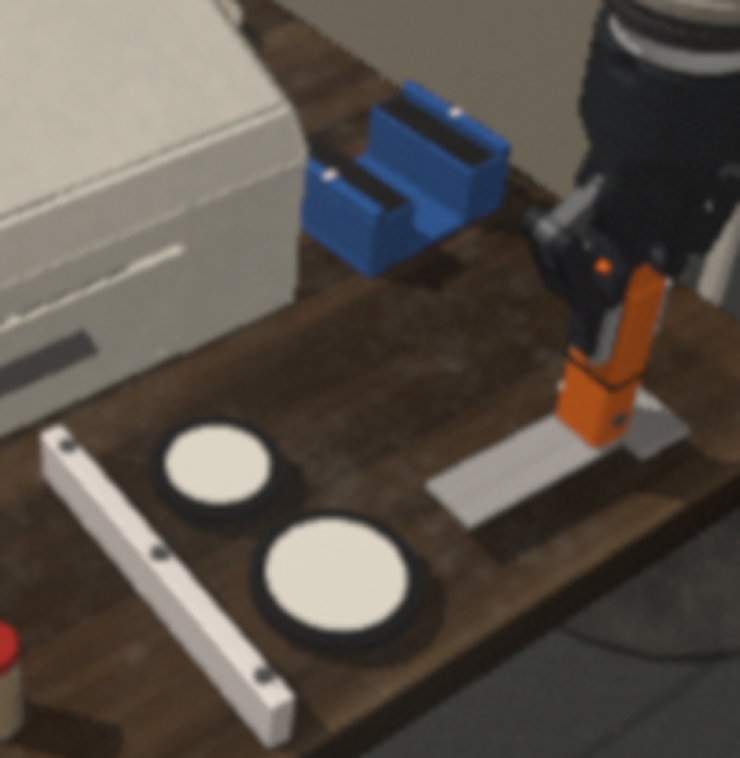

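Run:
```python
from h import *
T=pose();w=cv2.imread('pics/w3.png')
P=back("wrist",[(440,203),(434,253)],.0225,T);print("blade tip",P, P.mean(0))
Q=back("wrist",[(275,203),(340,253)],.0225,T);print(Q)
print("yaw blade L",np.degrees(np.arctan2(*(P[0]-Q[0])[[1,0]])))
g=cv2.cvtColor(w,cv2.COLOR_BGR2GRAY)[165:285,470:560]
cs,_=cv2.findContours((g>200).astype(np.uint8),cv2.RETR_EXTERNAL,cv2.CHAIN_APPROX_NONE)
c=max(cs,key=cv2.contourArea)[:,0]+[470,165];c=c[c[:,0]<558]
D=back("wrist",c,.014,T)[:,:2]
A=np.c_[2*D,np.ones(len(D))];s=np.linalg.lstsq(A,(D**2).sum(1),rcond=None)[0];print("disc",s[:2],np.sqrt(s[2]+s[0]**2+s[1]**2))
```

```text
blade tip [[0.41924146 0.06294505 0.0225    ]
 [0.4504259  0.06190244 0.0225    ]] [0.43483368 0.06242375 0.0225    ]
[[ 0.41578552 -0.03314114  0.0225    ]
 [ 0.44836943  0.00498259  0.0225    ]]
yaw blade L 87.94012216647553
disc [0.43873319 0.12693287] 0.03152637845447398
```

{"api": "send_rows", "payload": {
  "plan": [
    [[-0.015,0,0.05],[0,0,0],-1],
    [[-0.015,0,0.1],[0,0,0],-1],
    [[-0.015,0,0.15],[0,0,0],-1],
    [[-0.015,0,0.18],[0,0,0],-1],
    [[-0.015,0,0.195],[0,0,0],-1],
    [[-0.015,0,0.195],[0,0,0],-1],
    [[-0.015,0.03,0.195],[0,0,0],-1],
    [[-0.015,0.08,0.195],[0,0,0],-1],
    [[-0.015,0.13,0.195],[0,0,0],-1],
    [[-0.015,0.18,0.195],[0,0,0],-1],
    [[-0.015,0.2,0.195],[0,0,0],-1],
    [[-0.015,0.2,0.195],[0,0,0],-1]
  ]
}}

```text
time_s: 5.12
tool_pos: [0.4359, -0.0092, 0.059]
tool_rot: [0.05, 3.14, 0.001]
contact_force: [-0.4, -0.9, 4.7]
width: 0.0235
```

```bash
python3 -c "
from h import *
go([.434,-.03,.059],88.3); print(env.state()['contact_force'])
zoom(viewer.read_camera('side'),160,170,360,350,4,'pics/s4.png')"
```

```text
tcp [ 0.4359 -0.0092  0.059 ] yaw 88.19 tiltz [ 8.e-04  3.e-04 -1.e+00] shift [ 0.013 -0.208 -0.   ] az -0.0003
[-0.36763089 -0.91614232  4.67952272]
```

View pics/s4.png

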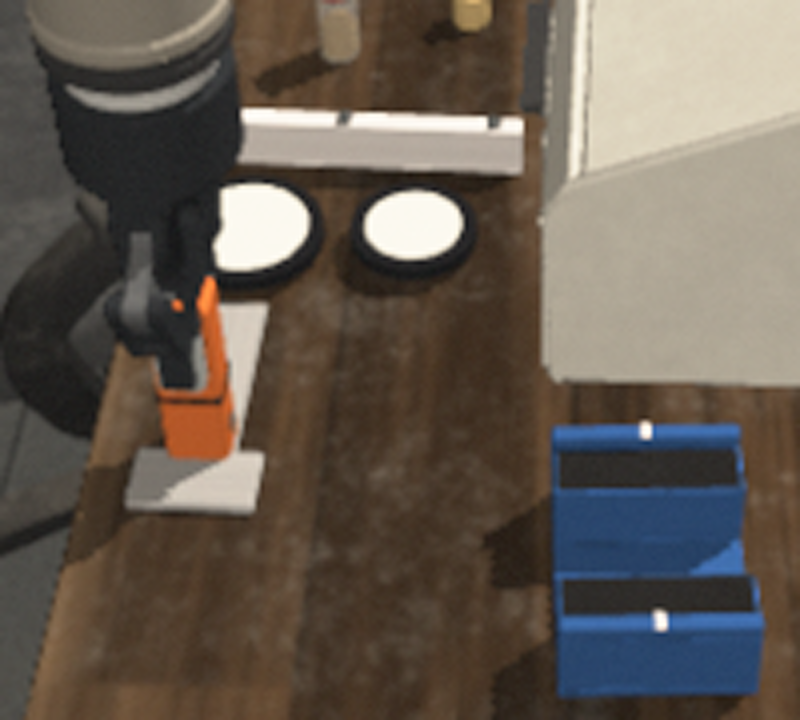

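{"api": "send_rows", "payload": {
  "plan": [
    [[0,0.03,0],[0,0,0],-1],
    [[0,0.07,0],[0,0,0],-1],
    [[0,0.11,0],[0,0,0],-1],
    [[0,0.15,0],[0,0,0],-1],
    [[0,0.19,0],[0,0,0],-1],
    [[0,0.23,0],[0,0,0],-1],
    [[0,0.27,0],[0,0,0],-1],
    [[0,0.31,0],[0,0,0],-1],
    [[0,0.35,0],[0,0,0],-1],
    [[0,0.39,0],[0,0,0],-1],
    [[0,0.43,0],[0,0,0],-1],
    [[0,0.47,0],[0,0,0],-1],
    [[0,0.51,0],[0,0,0],-1],
    [[0,0.55,0],[0,0,0],-1],
    [[0,0.59,0],[0,0,0],-1],
    [[0,0.63,0],[0,0,0],-1],
    [[0,0.67,0],[0,0,0],-1],
    [[0,0.7,0],[0,0,0],-1],
    [[0,0.7,0],[0,0,0],-1]
  ]
}}

```text
time_s: 6.75
tool_pos: [0.4379, 0.0599, 0.059]
tool_rot: [0.051, 3.141, -0.001]
contact_force: [-0.8, -3.8, 6.9]
width: 0.0232
```

```bash
python3 -c "
from h import *
go([.436,.096,.059],88.3); print(env.state()['contact_force'],env.state()['ft_torque'])
cv2.imwrite('pics/w5.png',viewer.read_camera('wrist'))
zoom(viewer.read_camera('scene'),240,140,440,345,3.7,'pics/c5.png')
zoom(viewer.read_camera('side'),160,170,360,350,4,'pics/s5.png')"
```

```text
tcp [0.4379 0.0599 0.059 ] yaw 88.13 tiltz [ 2.e-04 -6.e-04 -1.e+00] shift [ 0.031  0.361 -0.   ] az -0.0005
[-0.75415865 -3.83085535  6.91120046] [-0.69244546  0.04836518 -0.01516018]
```

View pics/w5.png

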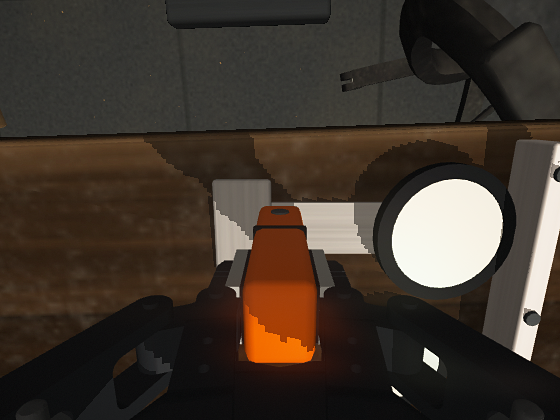

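View pics/c5.png

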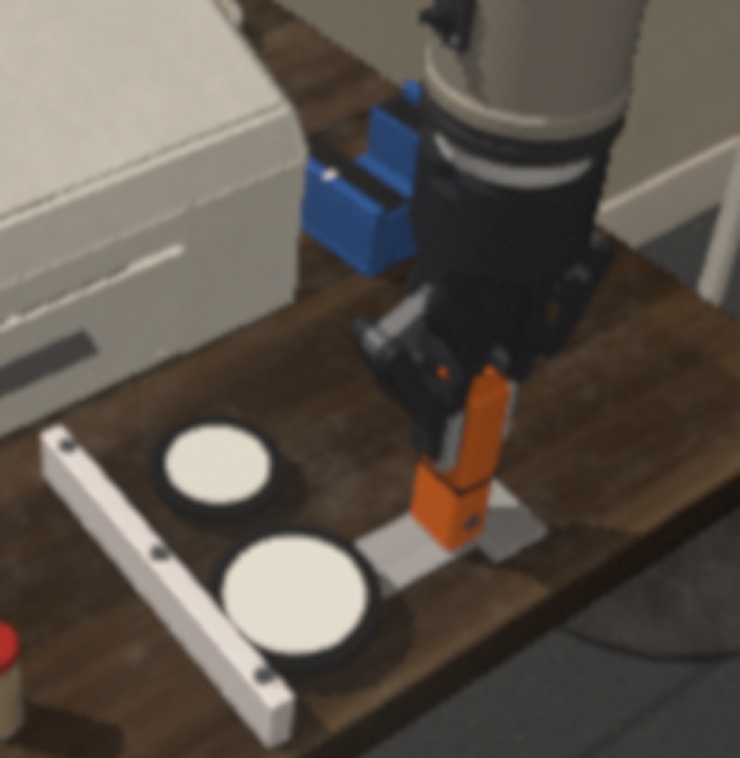

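View pics/s5.png

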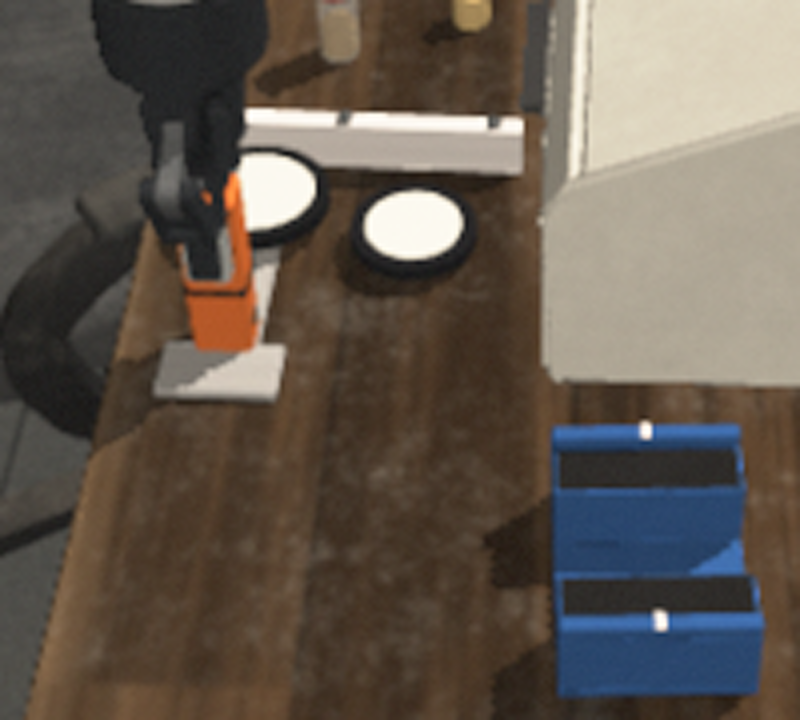

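{"api": "send_rows", "payload": {
  "plan": [
    [[0,0.03,0],[0,0,0],-1],
    [[0,0.06,0],[0,0,0],-1],
    [[0,0.09,0],[0,0,0],-1],
    [[0,0.12,0],[0,0,0],-1],
    [[0,0.15,0],[0,0,0],-1],
    [[0,0.18,0],[0,0,0],-1],
    [[0,0.21,0],[0,0,0],-1],
    [[0,0.24,0],[0,0,0],-1],
    [[0,0.27,0],[0,0,0],-1],
    [[0,0.3,0],[0,0,0],-1],
    [[0,0.32,0],[0,0,0],-1],
    [[0,0.33,0],[0,0,0],-1],
    [[0,0.34,0],[0,0,0],-1],
    [[0,0.345,0],[0,0,0],-1],
    [[0,0.345,0],[0,0,0],-1]
  ]
}}

```text
time_s: 8.15
tool_pos: [0.4389, 0.0933, 0.059]
tool_rot: [-0.053, -3.141, 0.002]
contact_force: [0.2, -7.8, 9.1]
width: 0.023
```

Run:
```python
from h import *
go([.436,.096,.059],88.3); print(env.state()['contact_force'],env.state()['ft_torque'])
T=pose();w=viewer.read_camera('wrist')
cv2.imwrite('pics/w6.png',w);zoom(w,230,120,560,320,2.4,'pics/w6z.png')
zoom(viewer.read_camera('scene'),270,260,410,345,5,'pics/c6.png')
```

```text
tcp [0.4389 0.0933 0.059 ] yaw 88.07 tiltz [-2.0e-04 -1.5e-03 -1.0e+00] shift [ 0.03   0.026 -0.   ] az -0.0006
[ 0.18804417 -7.77311481  9.13333698] [-1.15166751e+00  3.36664477e-04 -3.88771450e-02]
```

View pics/w6z.png

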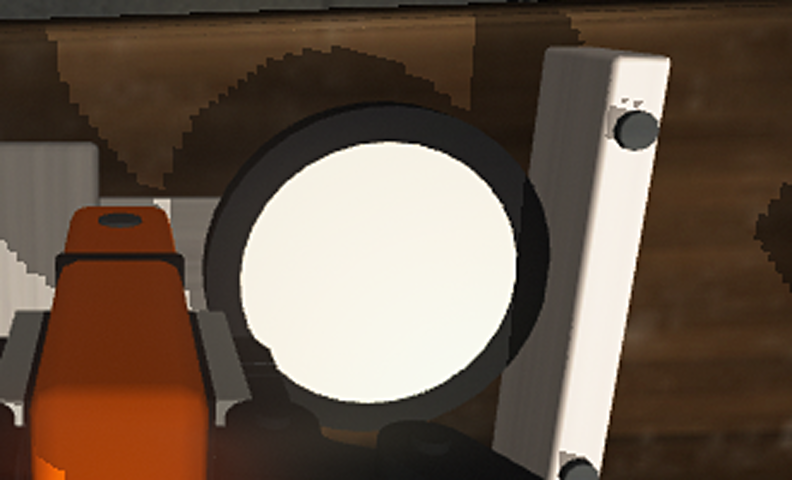

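View pics/c6.png

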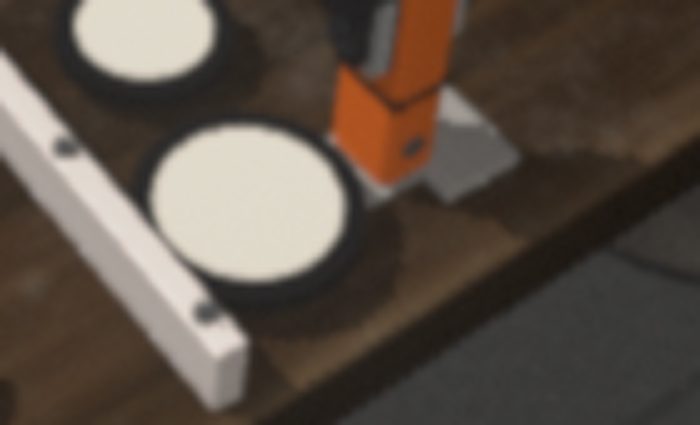

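{"api": "send_rows", "payload": {
  "plan": [
    [[0,0.01,0],[0,0,0],-1],
    [[0,0.02,0],[0,0,0],-1],
    [[0,0.025,0],[0,0,0],-1],
    [[0,0.025,0],[0,0,0],-1],
    [[0,0.025,0],[0,0,0],-1]
  ]
}}

```text
time_s: 8.67
tool_pos: [0.439, 0.0959, 0.059]
tool_rot: [-0.053, -3.141, 0.002]
contact_force: [-0.9, -5.3, 8.4]
width: 0.0237
```

{"api": "send_rows", "payload": {
  "plan": [
    [[0,0.008,0],[0,0,0],-1],
    [[0,0.015,0],[0,0,0],-1],
    [[0,0.015,0],[0,0,0],-1],
    [[0,0.015,0],[0,0,0],-1]
  ]
}}

```text
time_s: 9.0
tool_pos: [0.4391, 0.0974, 0.059]
tool_rot: [-0.053, -3.141, 0.002]
contact_force: [-0.3, -6.0, 9.4]
width: 0.0235
```

{"api": "send_rows", "payload": {
  "plan": [
    [[0,-0.01,0],[0,0,0],-1],
    [[0,-0.025,0],[0,0,0],-1],
    [[0,-0.04,-0.01],[0,0,0],-1],
    [[0,-0.05,-0.03],[0,0,0],-1],
    [[0,-0.05,-0.06],[0,0,0],-1],
    [[0,-0.05,-0.1],[0,0,0],-1],
    [[0,-0.05,-0.15],[0,0,0],-1],
    [[0,-0.05,-0.18],[0,0,0],-1],
    [[0,-0.05,-0.2],[0,0,0],-1],
    [[0,-0.05,-0.2],[0,0,0],-1]
  ]
}}

```text
time_s: 9.83
tool_pos: [0.4392, 0.0935, 0.0794]
tool_rot: [0.051, 3.14, 0.0]
contact_force: [-0.5, 1.2, -4.4]
width: 0.0232
```

Run:
```python
from h import *
go([.436,.096,.059],88.3); print(env.state()['contact_force'],env.state()['ft_torque'])
T=pose();np.save("T7.npy",T);w=viewer.read_camera('wrist')
cv2.imwrite('pics/w7.png',w)
zoom(viewer.read_camera('scene'),260,200,420,345,4.1,'pics/c7.png')
```

```text
tcp [0.4392 0.0935 0.0794] yaw 88.12 tiltz [ 1.e-03  3.e-04 -1.e+00] shift [0.033 0.024 0.204] az -0.0005
[-0.46656579  1.24355215 -4.37235018] [-0.07551232  0.01902102 -0.02161492]
```

View pics/w7.png

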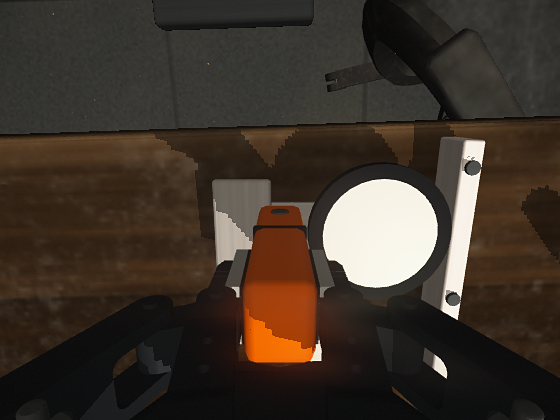

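View pics/c7.png

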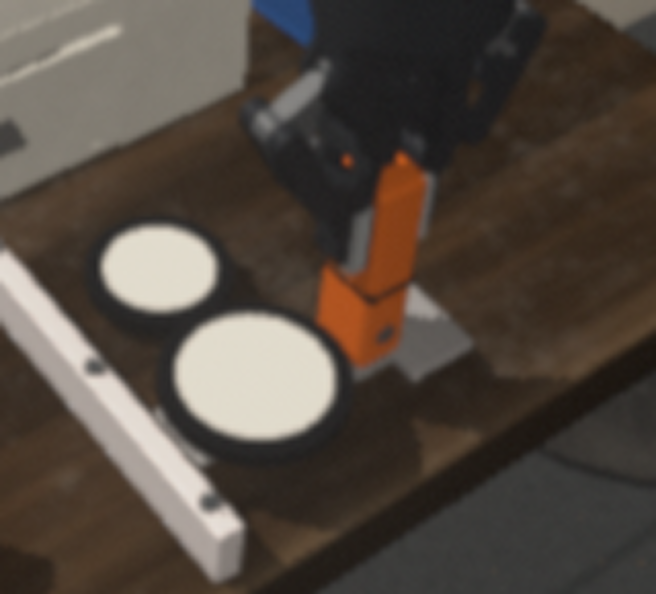

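```bash
cat >> h.py <<'E'
def disc(w,T,ztop,box,thr=190,xmax=None,verbose=True):
    x0,y0,x1,y1=box
    g=cv2.cvtColor(w,cv2.COLOR_BGR2GRAY)[y0:y1,x0:x1]
    cs,_=cv2.findContours((g>thr).astype(np.uint8),cv2.RETR_EXTERNAL,cv2.CHAIN_APPROX_NONE)
    c=max(cs,key=cv2.contourArea)[:,0]+[x0,y0]
    D=back("wrist",c,ztop,T)[:,:2]
    for _ in range(6):
        A=np.c_[2*D,np.ones(len(D))];s=np.linalg.lstsq(A,(D**2).sum(1),rcond=None)[0]
        r=np.sqrt(s[2]+s[0]**2+s[1]**2);e=np.abs(np.hypot(*(D-s[:2]).T)-r);D=D[e<max(.0008,np.percentile(e,90))]
    rel=T[:3,:3].T@(np.r_[s[:2],ztop]-T[:3,3])
    print("disc",s[:2].round(4),"r",r.round(4),"n",len(D),"rel tool",rel.round(4));return s[:2],rel
E
python3 - <<'E'
from h import *
T=np.load("T7.npy");w=cv2.imread('pics/w7.png')
disc(w,T,.0369,(315,165,445,295))
# blade left edge/handle-base front-left pts
print(back("wrist",[(272,203),(312,203)],.0229,T))
E
```

```text
disc [0.4386 0.1485] r 0.0314 n 283 rel tool [0.0024 0.0549 0.0425]
[[0.42171658 0.08895481 0.0229    ]
 [0.42250471 0.11228169 0.0229    ]]
```

{"api": "send_rows", "payload": {
  "plan": [
    [[0,0,-0.05],[0,0,0],-1],
    [[0,0,-0.15],[0,0,0],-1],
    [[0,-0.01,-0.25],[0,0,0],-1],
    [[0,-0.05,-0.35],[0,0,0],-1],
    [[0,-0.12,-0.45],[0,0,0],-1],
    [[0,-0.22,-0.53],[0,0,0],-1],
    [[0,-0.35,-0.6],[0,0,0],-1],
    [[0,-0.5,-0.65],[0,0,0],-1],
    [[-0.02,-0.65,-0.65],[0,0,0],-1],
    [[-0.05,-0.8,-0.65],[0,0,0],-1],
    [[-0.08,-0.92,-0.65],[0,0,0],-1],
    [[-0.1,-0.98,-0.65],[0,0,0],-1],
    [[-0.1,-1.0,-0.65],[0,0,0],-1],
    [[-0.1,-1.0,-0.65],[0,0,0],-1]
  ]
}}

```text
time_s: 11.1
tool_pos: [0.4456, -0.0074, 0.1442]
tool_rot: [0.053, 3.141, 0.0]
contact_force: [0.7, -0.6, -3.5]
width: 0.0237
```

Run:
```python
from h import *
go([.49,-.05,.145],2.7); print(env.state()['contact_force'],env.state()['joint_pos'].round(2))
T=pose();w=viewer.read_camera('wrist')
cv2.imwrite('pics/w8.png',w)
disc(w,T,T[2,3]-.059+.0165,(315,165,445,295))
```

```text
tcp [ 0.4456 -0.0074  0.1442] yaw 88.06 tiltz [ 4.e-04  1.e-04 -1.e+00] shift [-0.459 -0.411 -0.008] az 0.2371
[ 0.69838603 -0.6371168  -3.52983591] [ 0.08  0.23 -0.23  2.16  0.08  0.76  1.34]
disc [0.445  0.0477] r 0.0314 n 283 rel tool [0.0024 0.0549 0.0425]
```

View pics/w8.png

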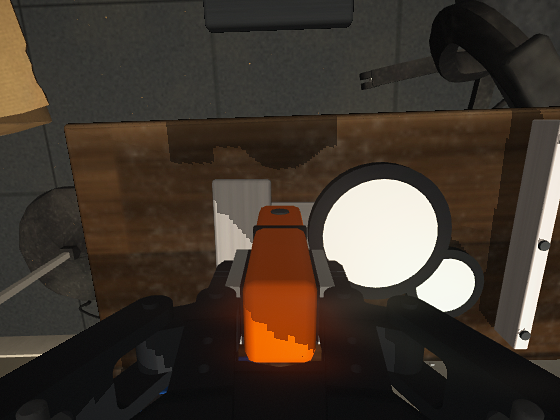

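{"api": "send_rows", "payload": {
  "plan": [
    [[-0.01,-0.01,0],[0,0,0.004],-1],
    [[-0.03,-0.03,0],[0,0,0.012],-1],
    [[-0.05,-0.05,0],[0,0,0.024],-1],
    [[-0.08,-0.08,0],[0,0,0.038],-1],
    [[-0.11,-0.1,0],[0,0,0.052],-1],
    [[-0.14,-0.13,0],[0,0,0.066],-1],
    [[-0.17,-0.16,0],[0,0,0.08],-1],
    [[-0.2,-0.18,0],[0,0,0.094],-1],
    [[-0.23,-0.21,0],[0,0,0.108],-1],
    [[-0.26,-0.24,0],[0,0,0.122],-1],
    [[-0.29,-0.26,0],[0,0,0.136],-1],
    [[-0.32,-0.29,0],[0,0,0.15],-1],
    [[-0.35,-0.32,0],[0,0,0.164],-1],
    [[-0.38,-0.34,0],[0,0,0.178],-1],
    [[-0.41,-0.37,0],[0,0,0.192],-1],
    [[-0.43,-0.39,0],[0,0,0.206],-1],
    [[-0.45,-0.4,0],[0,0,0.22],-1],
    [[-0.459,-0.411,0],[0,0,0.231],-1],
    [[-0.459,-0.411,0],[0,0,0.2371],-1],
    [[-0.459,-0.411,0],[0,0,0.2371],-1]
  ]
}}

```text
time_s: 12.82
tool_pos: [0.4901, -0.0486, 0.1437]
tool_rot: [-2.168, -2.273, 0.0]
contact_force: [-0.2, -0.0, -3.6]
width: 0.0234
```

Run:
```python
from h import *
go([.5902,-.0912,.145],2.7); print(env.state()['contact_force'],env.state()['joint_pos'].round(2))
T=pose();w=viewer.read_camera('wrist')
cv2.imwrite('pics/w9.png',w)
disc(w,T,T[2,3]-.059+.0165,(315,165,445,295))
```

```text
tcp [ 0.4901 -0.0486  0.1437] yaw 2.72 tiltz [-4.e-04  3.e-04 -1.e+00] shift [-0.473  0.98  -0.014] az 0.0
[-0.15877996 -0.02481138 -3.61952284] [-0.08  0.29  0.06  2.07 -0.03  0.78  0.05]
disc [ 0.5444 -0.0453] r 0.0314 n 283 rel tool [0.0007 0.0544 0.0425]
```

View pics/w9.png

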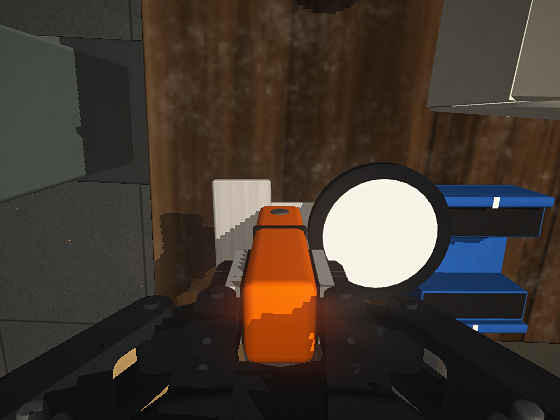

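{"api": "send_rows", "payload": {
  "plan": [
    [[-0.02,0.04,0],[0,0,0],-1],
    [[-0.06,0.12,0],[0,0,0],-1],
    [[-0.11,0.22,0],[0,0,0],-1],
    [[-0.16,0.33,0],[0,0,0],-1],
    [[-0.21,0.44,0],[0,0,0],-1],
    [[-0.26,0.55,0],[0,0,0],-1],
    [[-0.31,0.66,0],[0,0,0],-1],
    [[-0.36,0.76,0],[0,0,0],-1],
    [[-0.4,0.84,0],[0,0,0],-1],
    [[-0.43,0.91,0.05],[0,0,0],-1],
    [[-0.455,0.95,0.12],[0,0,0],-1],
    [[-0.47,0.975,0.18],[0,0,0],-1],
    [[-0.473,0.98,0.2],[0,0,0],-1],
    [[-0.473,0.98,0.2],[0,0,0],-1],
    [[-0.473,0.98,0.2],[0,0,0],-1]
  ]
}}

```text
time_s: 14.12
tool_pos: [0.5896, -0.0918, 0.1234]
tool_rot: [-2.166, -2.274, 0.001]
contact_force: [-0.1, -0.5, -4.1]
width: 0.0233
```

Run:
```python
from h import *
go([.5902,-.0912,.125],2.7); print(env.state()['contact_force'])
T=pose();np.save("T10.npy",T);w=viewer.read_camera('wrist')
cv2.imwrite('pics/w10.png',w)
disc(w,T,T[2,3]-.059+.0165,(315,165,445,295))
zoom(viewer.read_camera('side'),260,220,390,350,4.6,'pics/s10.png')
zoom(viewer.read_camera('scene'),280,120,440,250,4.6,'pics/c10.png')
zoom(w,220,140,560,360,2.3,'pics/w10z.png')
```

```text
tcp [ 0.5896 -0.0918  0.1234] yaw 2.78 tiltz [-1.1e-03  2.0e-04 -1.0e+00] shift [ 0.005  0.006 -0.016] az 0.0002
[-0.13373783 -0.45015457 -4.07819865]
disc [ 0.6439 -0.0884] r 0.0314 n 283 rel tool [0.0008 0.0544 0.0424]
```

View pics/w10z.png

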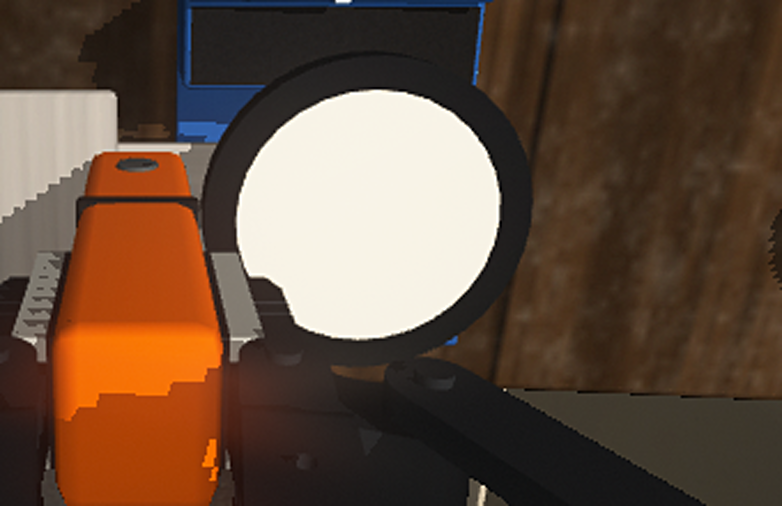

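View pics/s10.png

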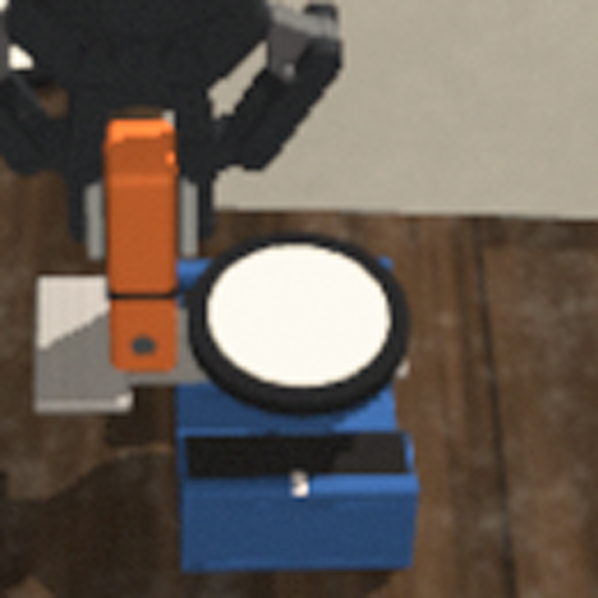

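View pics/c10.png

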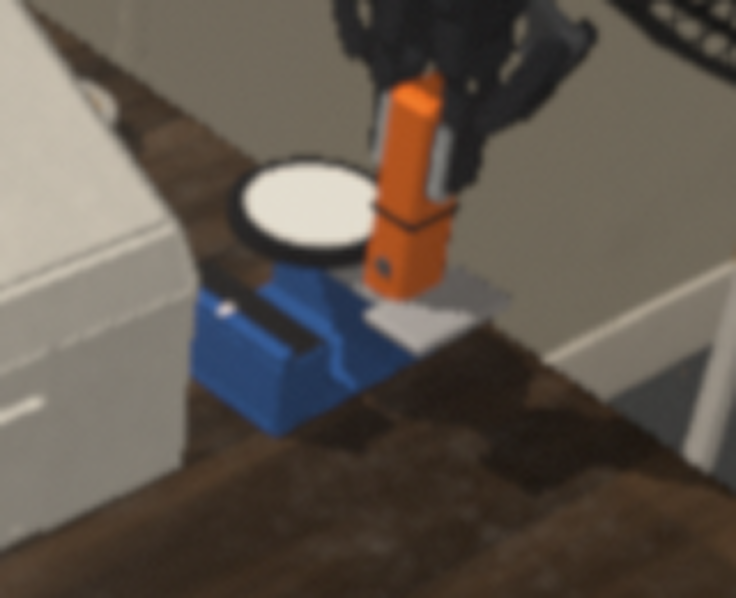

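Run:
```python
from h import *
T=np.load("T10.npy");z=T[2,3]-.059+.0165
s=cv2.imread('pics/s10.png');g=cv2.cvtColor(s,cv2.COLOR_BGR2GRAY)[235:400,195:410]
cs,_=cv2.findContours((g>150).astype(np.uint8),cv2.RETR_EXTERNAL,cv2.CHAIN_APPROX_NONE)
c=(max(cs,key=cv2.contourArea)[:,0]+[195,235]+.5)/4.6-.5+[260,220]
D=back("side",c,z)[:,:2];print("side",D.mean(0),cv2.minEnclosingCircle(D.astype(np.float32)))
print("mark side",back("side",[(300/4.6+260,484/4.6+220)],.047))
# scene, mark near-upper and disc partially
s=cv2.imread('pics/c10.png');g=cv2.cvtColor(s,cv2.COLOR_BGR2GRAY)[150:275,225:378]
cs,_=cv2.findContours((g>150).astype(np.uint8),cv2.RETR_EXTERNAL,cv2.CHAIN_APPROX_NONE)
c=(max(cs,key=cv2.contourArea)[:,0]+[225,150]+.5)/4.6-.5+[280,120]
D=back("scene",c,z)[:,:2]
for _ in range(8):
    A=np.c_[2*D,np.ones(len(D))];q=np.linalg.lstsq(A,(D**2).sum(1),rcond=None)[0]
    r=np.sqrt(q[2]+q[0]**2+q[1]**2);e=np.abs(np.hypot(*(D-q[:2]).T)-r);D=D[e<max(.001,np.percentile(e,90))]
print("scene",q[:2],r)
print("marks scene",back("scene",[(330/3.7+240,175/3.7+140),(455/3.7+240,112/3.7+140)],.047))
print("mark wrist", back("wrist",[(344/2.3+220,0/2.3+140)],.047,T))
print("blade tip vis side",back("side",[(404/4.6+260,367/4.6+220)],.067))
```

```text
side [ 0.64515165 -0.08799571] ((0.6452611088752747, -0.0875009149312973), 0.03299891576170921)
mark side [[ 0.64668532 -0.13746202  0.047     ]]
scene [ 0.64775289 -0.09131906] 0.031945341728533576
marks scene [[ 0.64085611 -0.03684283  0.047     ]
 [ 0.6456658  -0.13778917  0.047     ]]
mark wrist [[ 0.64105432 -0.0387356   0.047     ]]
blade tip vis side [[ 0.68387875 -0.10053534  0.067     ]]
```

{"api": "send_rows", "payload": {
  "plan": [
    [[0.01,-0.006,0],[0,0,0],-1],
    [[0.022,-0.012,0.02],[0,0,0],-1],
    [[0.022,-0.012,0.06],[0,0,0],-1],
    [[0.022,-0.012,0.11],[0,0,0],-1],
    [[0.022,-0.012,0.15],[0,0,0],-1],
    [[0.022,-0.012,0.18],[0,0,0],-1],
    [[0.022,-0.012,0.19],[0,0,0],-1],
    [[0.022,-0.012,0.19],[0,0,0],-1],
    [[0.022,-0.012,0.19],[0,0,0],-1]
  ]
}}

```text
time_s: 15.02
tool_pos: [0.589, -0.0899, 0.1047]
tool_rot: [-2.167, -2.274, 0.0]
contact_force: [-0.8, 0.0, -3.0]
width: 0.0234
```

```bash
cat >> h.py <<'E'
def cfit(n,im,z,box,thr=150,T=None):
    x0,y0,x1,y1=box;k=4
    g=cv2.resize(cv2.cvtColor(im,cv2.COLOR_BGR2GRAY)[y0:y1,x0:x1],None,fx=k,fy=k,interpolation=cv2.INTER_CUBIC)
    cs,_=cv2.findContours((g>thr).astype(np.uint8),cv2.RETR_EXTERNAL,cv2.CHAIN_APPROX_NONE)
    c=(max(cs,key=cv2.contourArea)[:,0]+.5)/k-.5+[x0,y0]
    D=back(n,c,z,T)[:,:2]
    for _ in range(8):
        A=np.c_[2*D,np.ones(len(D))];q=np.linalg.lstsq(A,(D**2).sum(1),rcond=None)[0]
        r=np.sqrt(q[2]+q[0]**2+q[1]**2);e=np.abs(np.hypot(*(D-q[:2]).T)-r);D=D[e<max(.001,np.percentile(e,90))]
    print(n,"disc",q[:2].round(4),"r",r.round(4),len(D))
E
python3 - <<'E'
from h import *
go([.588,-.0896,.088],2.7); print(env.state()['contact_force'])
T=pose();np.save("T11.npy",T);w=viewer.read_camera('wrist')
z=T[2,3]-.059+.0165
cv2.imwrite('pics/w11.png',w)
disc(w,T,z,(315,165,445,295))
s=viewer.read_camera('side');cv2.imwrite('pics/side11.png',s);c=viewer.read_camera('scene');cv2.imwrite('pics/scene11.png',c)
zoom(s,260,220,390,350,4.6,'pics/s11.png');zoom(c,280,120,440,250,4.6,'pics/c11.png');zoom(w,220,120,560,340,2.3,'pics/w11z.png')
E
```

```text
tcp [ 0.589  -0.0899  0.1047] yaw 2.77 tiltz [-0. -0. -1.] shift [ 0.004 -0.01   0.167] az 0.0002
[-0.81833094  0.04936091 -3.0247097 ]
disc [ 0.6433 -0.0866] r 0.0314 n 283 rel tool [0.0007 0.0544 0.0425]
```

View pics/s11.png

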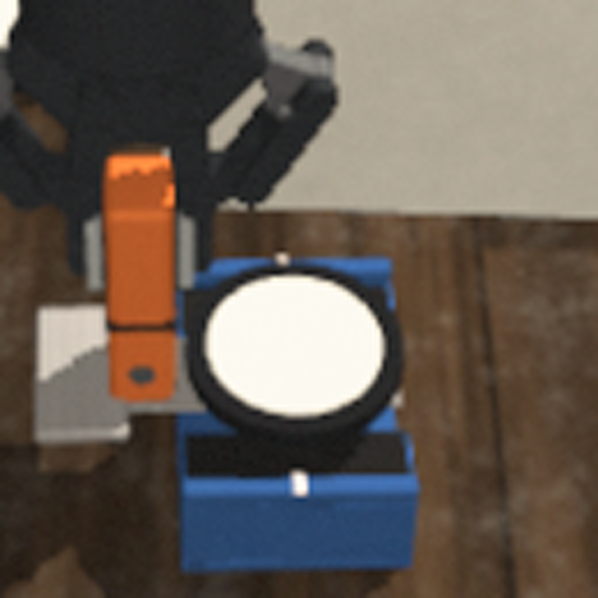

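View pics/c11.png

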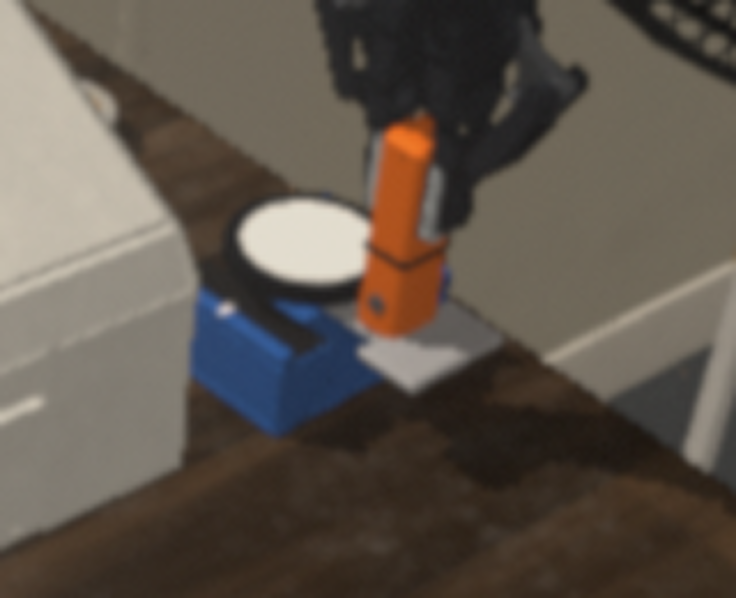

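View pics/w11z.png

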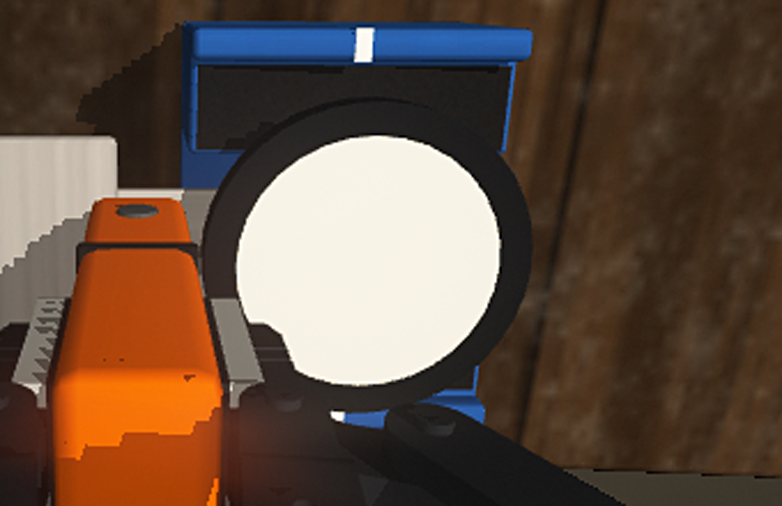

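Run:
```python
from h import *
T=np.load("T11.npy");z=T[2,3]-.059+.0165
cfit("side",cv2.imread('pics/side11.png'),z,(300,275,346,315))
cfit("scene",cv2.imread('pics/scene11.png'),z,(329,160,361,184))
print("mark wrist", back("wrist",[(364/2.3+220,44/2.3+120)],.047,T))
print("marks side",back("side",[(282/4.6+260,259/4.6+220),(300/4.6+260,484/4.6+220)],.047))
# rail-edge yaw in wrist: lip/rail line
print(back("wrist",[(200/2.3+220,29/2.3+120),(525/2.3+220,29/2.3+120)],.047,T))
```

```text
side disc [ 0.6444 -0.0858] r 0.0323 395
scene disc [ 0.6465 -0.0892] r 0.0319 241
mark wrist [[ 0.64058032 -0.03522662  0.047     ]]
marks side [[ 0.64192176 -0.03267567  0.047     ]
 [ 0.64668532 -0.13746202  0.047     ]]
[[ 0.60046562 -0.03356761  0.047     ]
 [ 0.67909682 -0.02981484  0.047     ]]
```

{"api": "send_rows", "payload": {
  "plan": [
    [[0,-0.005,0.02],[0,0,0],-1],
    [[0,-0.005,0.04],[0,0,0],-1],
    [[0,-0.005,0.055],[0,0,0],-1],
    [[0,-0.005,0.07],[0,0,0],-1],
    [[0,-0.005,0.08],[0,0,0],-1],
    [[0,-0.005,0.09],[0,0,0],-1],
    [[0,-0.005,0.1],[0,0,0],-1],
    [[0,-0.005,0.115],[0,0,0],-1],
    [[0,-0.005,0.13],[0,0,0],-1],
    [[0,-0.005,0.145],[0,0,0],-1],
    [[0,-0.005,0.15],[0,0,0],-1],
    [[0,-0.005,0.15],[0,0,0],-1]
  ]
}}

```text
time_s: 16.17
tool_pos: [0.5883, -0.0899, 0.0896]
tool_rot: [-2.167, -2.274, 0.0]
contact_force: [-0.6, -1.2, -2.1]
width: 0.0234
```

Run:
```python
from h import *
go([.588,-.0896,.088],2.7); print(env.state()['contact_force'],env.state()['ft_torque'])
T=pose();w=viewer.read_camera('wrist');cv2.imwrite('pics/w12.png',w)
cfit("wrist",w,.054,(315,150,450,295),190,T)
s=viewer.read_camera('side');cv2.imwrite('pics/side12.png',s);c=viewer.read_camera('scene');cv2.imwrite('pics/scene12.png',c)
cfit("side",s,.054,(300,275,346,315))
zoom(s,260,220,390,350,4.6,'pics/s12.png');zoom(c,280,120,440,250,4.6,'pics/c12.png');zoom(w,220,120,560,340,2.3,'pics/w12z.png')
```

```text
tcp [ 0.5883 -0.0899  0.0896] yaw 2.77 tiltz [-3.e-04  0.e+00 -1.e+00] shift [ 0.003 -0.003  0.016] az 0.0002
[-0.56815533 -1.17421761 -2.07070752] [-0.07467659 -0.01243011 -0.0235235 ]
wrist disc [ 0.6426 -0.0866] r 0.0316 1199
side disc [ 0.6436 -0.0858] r 0.0323 393
```

View pics/s12.png

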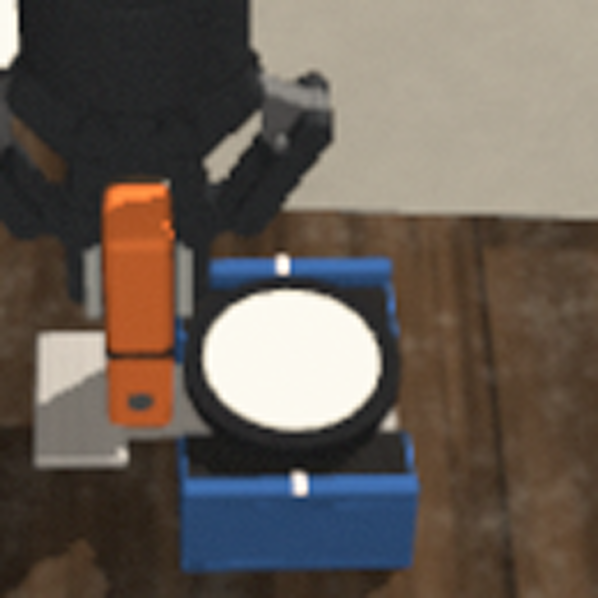

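View pics/c12.png

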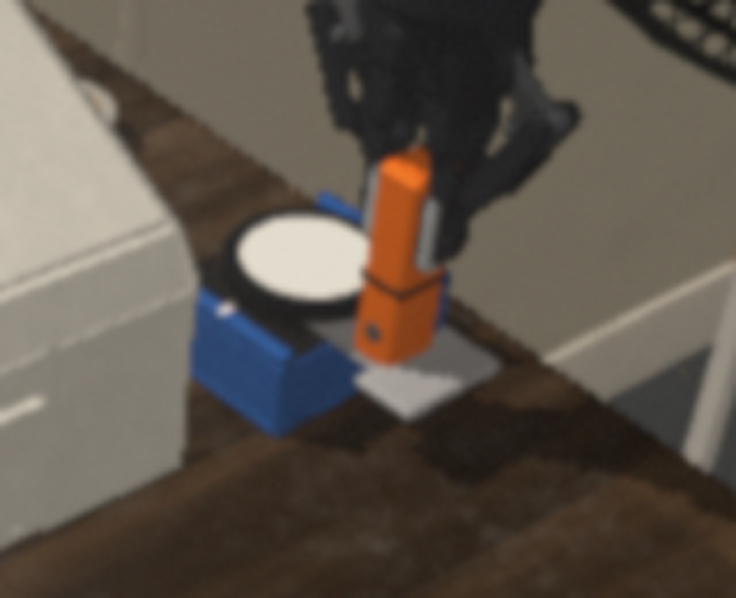

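View pics/w12z.png

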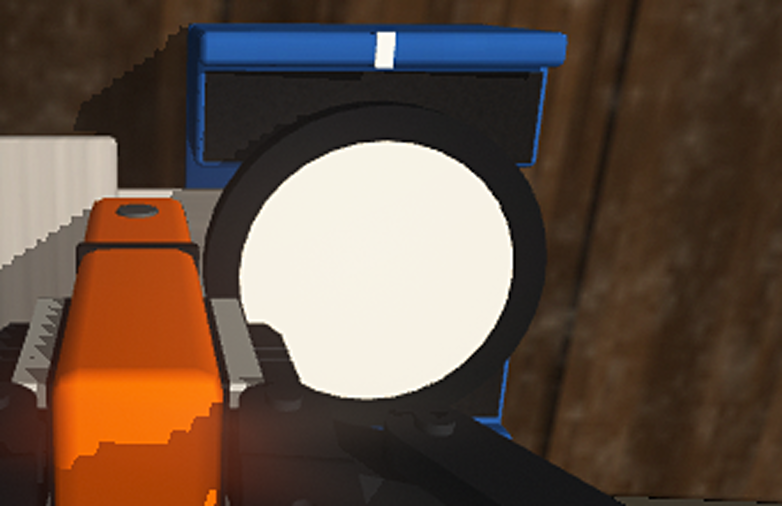

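{"api": "send_rows", "payload": {
  "plan": [
    [[0,-0.02,0.01],[0,0,0],-1],
    [[0,-0.06,0.01],[0,0,0],-1],
    [[0,-0.11,0.01],[0,0,0],-1],
    [[0,-0.17,0.01],[0,0,0],-1],
    [[0,-0.24,0.01],[0,0,0],-1],
    [[0,-0.32,0.01],[0,0,0],-1],
    [[0,-0.4,0.01],[0,0,0],-1],
    [[0,-0.48,0.01],[0,0,0],-1],
    [[0,-0.56,0.01],[0,0,0],-1],
    [[0,-0.64,0.01],[0,0,0],-1],
    [[0,-0.72,0.01],[0,0,0],-1],
    [[0,-0.8,0.01],[0,0,0],-1],
    [[0,-0.88,0.01],[0,0,0],-1],
    [[0,-0.96,0.01],[0,0,0],-1],
    [[0,-1.0,0.01],[0,0,0],-1]
  ]
}}

```text
time_s: 17.57
tool_pos: [0.4871, -0.0949, 0.0887]
tool_rot: [-2.167, -2.274, 0.001]
contact_force: [-0.4, -0.0, -1.3]
width: 0.0234
```

{"api": "send_rows", "payload": {
  "plan": [
    [[0.01,-0.08,0],[0,0,0],-1],
    [[0.03,-0.16,0],[0,0,0],-1],
    [[0.06,-0.23,0],[0,0,0],-1],
    [[0.08,-0.27,0],[0,0,0],-1],
    [[0.1,-0.28,0],[0,0,0],-1],
    [[0.1,-0.28,0],[0,0,0],-1]
  ]
}}

```text
time_s: 18.07
tool_pos: [0.46, -0.0855, 0.0889]
tool_rot: [-2.166, -2.275, -0.0]
contact_force: [0.2, -0.1, -2.1]
width: 0.0231
```

Run:
```python
from h import *
go([.46,-.085,.059],2.7); print(env.state()['contact_force'])
w=viewer.read_camera('wrist');cv2.imwrite('pics/w13.png',w)
s=viewer.read_camera('side');cv2.imwrite('pics/side13.png',s);c=viewer.read_camera('scene');cv2.imwrite('pics/scene13.png',c)
cfit("side",s,.054,(300,275,346,318));cfit("scene",c,.054,(325,160,368,192))
zoom(s,180,200,390,350,3.7,'pics/s13.png');zoom(c,280,120,440,250,4.6,'pics/c13.png')
```

```text
tcp [ 0.46   -0.0855  0.0889] yaw 2.81 tiltz [ 1.e-04  3.e-04 -1.e+00] shift [0.005 0.001 0.299] az 0.0003
[ 0.19373169 -0.08418499 -2.08532799]
side disc [ 0.6436 -0.0858] r 0.0323 393
scene disc [ 0.6453 -0.0887] r 0.0317 280
```

View pics/s13.png

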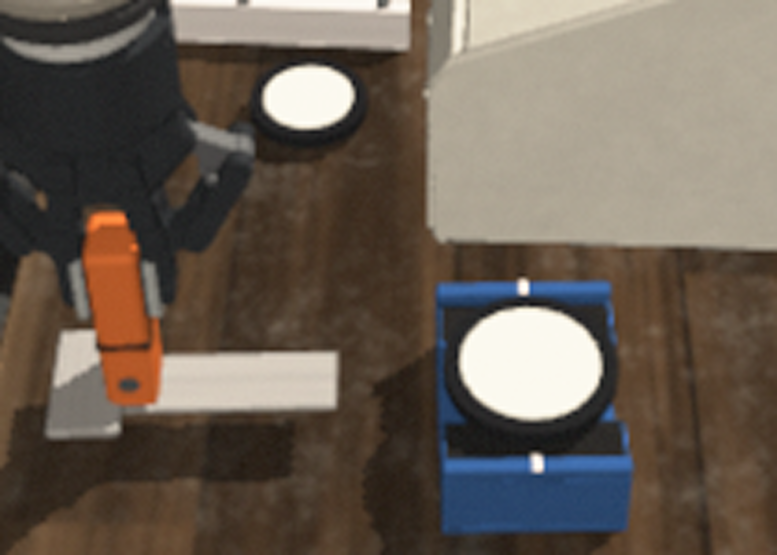

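View pics/c13.png

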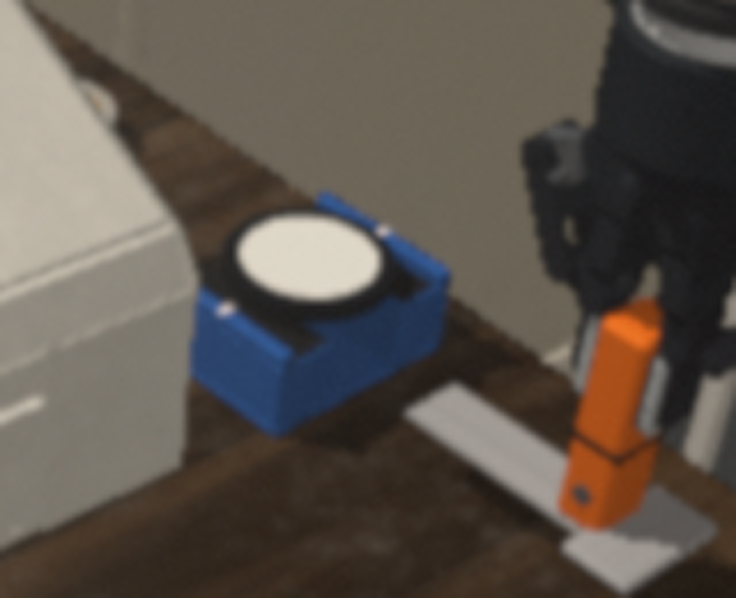

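{"api": "send_rows", "payload": {
  "plan": [
    [[0,0,0.03],[0,0,0],-1],
    [[0,0,0.08],[0,0,0],-1],
    [[0,0,0.14],[0,0,0],-1],
    [[0,0,0.2],[0,0,0],-1],
    [[0,0,0.25],[0,0,0],-1],
    [[0,0,0.28],[0,0,0],-1],
    [[0,0,0.295],[0,0,0],-1],
    [[0,0,0.3],[0,0,0],-1],
    [[0,0,0.3],[0,0,0],-1],
    [[0,0,0.3],[0,0,0],-1]
  ]
}}

```text
time_s: 19.05
tool_pos: [0.4596, -0.086, 0.059]
tool_rot: [-2.167, -2.274, 0.001]
contact_force: [-3.8, 0.2, 4.7]
width: 0.0234
```

{"api": "send_rows", "payload": {
  "plan": [
    [[0,0,0],[0,0,0],-0.3],
    [[0,0,0],[0,0,0],-0.1],
    [[0,0,0],[0,0,0],0.2],
    [[0,0,0],[0,0,0],0.5],
    [[0,0,0],[0,0,0],0.7],
    [[0,0,0],[0,0,0],0.7],
    [[0,0,0],[0,0,0],0.7],
    [[0,0,0],[0,0,0],0.7],
    [[0,0,0],[0,0,0],0.7]
  ]
}}

```text
time_s: 19.8
tool_pos: [0.4601, -0.0861, 0.0588]
tool_rot: [2.167, 2.274, 0.0]
contact_force: [-0.6, -0.8, 0.1]
width: 0.0723
```

{"api": "send_rows", "payload": {
  "plan": [
    [[0,0,-0.05],[0,0,0],0.7],
    [[0,0,-0.15],[0,0,0],0.7],
    [[0,0,-0.3],[0,0,0],0.7],
    [[0,0,-0.45],[0,0,0],0.7],
    [[0,0,-0.6],[0,0,0],0.7],
    [[0,0,-0.75],[0,0,0],0.7],
    [[0,0,-0.9],[0,0,0],0.7],
    [[0,0,-1.0],[0,0,0],0.7],
    [[0,0,-1.0],[0,0,0],0.7]
  ]
}}

```text
time_s: 20.55
tool_pos: [0.4616, -0.0862, 0.1614]
tool_rot: [2.165, 2.272, 0.005]
contact_force: [-0.0, 0.7, 0.5]
width: 0.0724
```

Run:
```python
from h import *
go([.46,-.085,.059],2.7)
T=pose();w=viewer.read_camera('wrist');cv2.imwrite('pics/w14.png',w)
s=viewer.read_camera('side');c=viewer.read_camera('scene')
cfit("side",s,.054,(300,275,346,318));cfit("scene",c,.054,(325,160,370,192))
zoom(s,180,140,390,350,2.8,'pics/s14.png');zoom(c,170,120,450,345,2.6,'pics/c14.png')
s0=cv2.imread('pics/side0.png')
cfit("side",s,.014,(248,213,280,238));cfit("side",s0,.014,(248,213,280,238))
```

```text
tcp [ 0.4616 -0.0862  0.1614] yaw 2.76 tiltz [ 4.7e-03 -1.0e-04 -1.0e+00] shift [ 0.013 -0.02   1.024] az 0.0002
side disc [ 0.6436 -0.0858] r 0.0323 392
scene disc [ 0.6453 -0.0887] r 0.0317 281
side disc [0.5249 0.1324] r 0.0255 240
side disc [0.5249 0.1324] r 0.0255 239
```

View pics/w14.png

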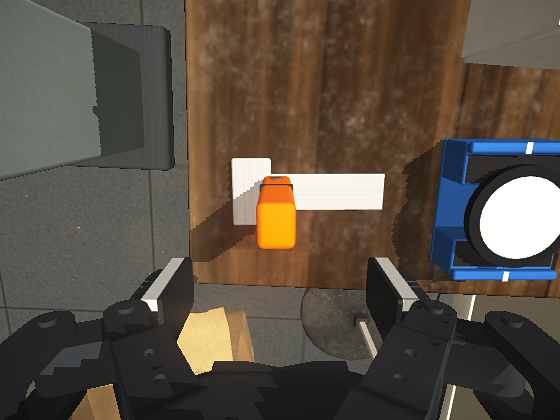

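View pics/s14.png

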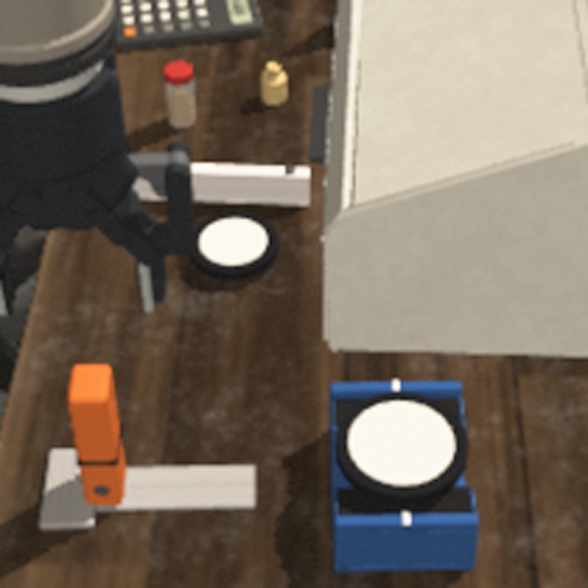

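View pics/c14.png

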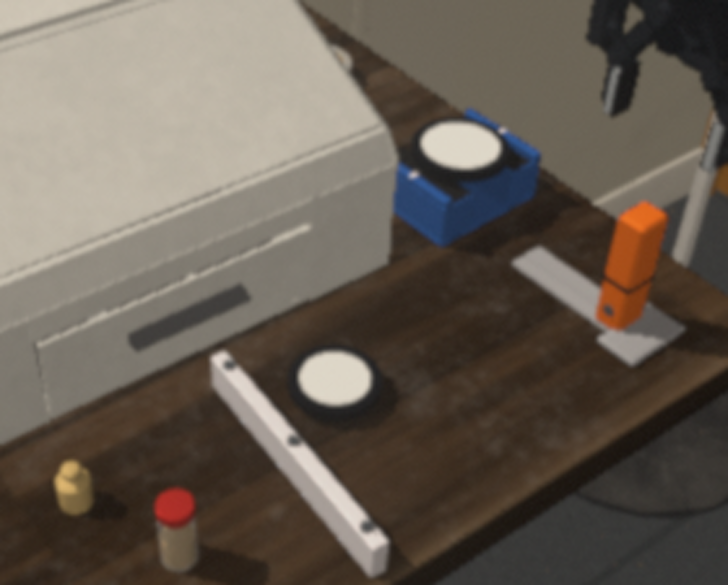

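{"api": "send_rows", "payload": {
  "plan": [
    [[0,0,0],[0,0,0],0.7],
    [[0,0,0],[0,0,0],0.7],
    [[0,0,0],[0,0,0],0.7],
    [[0,0,0],[0,0,0],0.7]
  ]
}}

```text
time_s: 21.03
tool_pos: [0.4598, -0.0861, 0.1583]
tool_rot: [-2.167, -2.274, 0.001]
contact_force: [0.4, 0.7, -0.2]
width: 0.0729
```

```bash
python3 -c "
from plant import env
print(env.job_done())"
```

```text
the job is handed in; nothing more can be done
None
```

The large disc is on the blue stand, and I handed the job in at about 21 s of the 58 s allowed. I pushed the disc against the stop bar with the scoop until it rode on the blade. I then backed off 5 mm, lifted it, turned it over the open desk and lowered it onto the two rails. After drawing the scoop out at the near end, I set it on its foot on open desk, about 45 mm clear of the stand. The gripper never touched the disc.

**Disc:** it lies flat on the rails. The side camera puts it within about 1 mm of the middle between the white marks, as did the wrist camera just before the scoop was drawn out. The disc did not move when the scoop came out.

**Disagreement:** the scene camera put the disc about 2 mm farther from the robot (+x) and 1.4 mm to the right (-y) of the same middle. That is about its calibration error, so I did not move the disc.

**Other items:** the side camera gives the same position for the small disc before and after. The vial and weight look untouched in the last pictures, but I did not measure them. The largest force I read was about 12 N, taken at the end of each move.

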